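# Nest the filter cups, close the dry keeper and hold up its outer lid

### The arm

A 6-joint arm with a two-finger parallel gripper is mounted at the origin on the work surface. World frame = base frame: x ahead of the robot, y to its left, z up, the work surface at z = 0. Lengths are in mm, angles in rad, forces in N, time in s.
With the tool pointing down it reaches from about 275 to 750 mm from the base axis. Payload 10.2 kg.
Tool frame: the origin (TCP) lies on the mounting face of the last link; the fingertips stand 173 mm ahead of it and the grasp point (between the pads) lies 155 mm ahead of it (manip.finger_overhang is the distance from the TCP to the fingertips, in mm); x points along the fingers, y is the direction in which the jaws open and shut, and the axes are right-handed (so a half turn about x gives the same grasp; the last joint's range is limited). The gripper opens to 85 mm and grips with 20 to 120 N. Pads are 22 mm wide; open, the fingers measure 114 mm over their backs; the gripper's body (76 mm by 85 mm) begins 54 mm behind the grasp point. The pads swing forward as they close: fully open they stand 13 mm farther back than shut.
Start: joints at [-1.484, 0.313, 1.498, -0, 1.331, -0.223], TCP at [160.043, -500.019, 404.694] pointing down, gripper open.
Joint ranges: [-2.94, 2.94], [-0.97, 2.17], [0.19, 2.56], [-1.23, 4.37], [0.02, 3.11], [-2.88, 2.88]. Speed limits (rad/s): [2.39, 2.39, 3.01, 3.14, 3.14, 3.14].

### API

Orientations are given as a unit quaternion [x, y, z, w].
In Python, from station import manip gives the robot as it stands.
- The arm moves only by the tool play_rows, never from a script. Its argument "increments" is a list that holds one entry, the list of rows, each a list of 7 numbers: the opening, from 0 (shut) to 1 (fully open), then the shift along the tool's x, y, z in cm, then the turn, a rotation vector about the tool's x, y, z in rad. In form: [[[fingers, x, y, z, ax, ay, az], ...]]. A call has 1 to 5 rows; each row is the pose to reach, as a shift and turn from the pose commanded when the call began, along the tool's axes at that moment; what a row does not reach only later rows make up. A row lasts 1/12 s, in which the tool goes at most 41.7 mm and 7.16 degrees, less where a joint would pass 70% of its speed; a pose out of reach is approached as far as the arm can. A call with a gripper value outside its range is refused whole. The fingers move at their own pace and stop on an object; "newtons" is the grip in N (left out, the last holds). Time passes only in rows, so rows that repeat a pose let the fingers close. It gives the time, the measured TCP pose, the force and the opening at its end, in the units of the state.
- manip.get_state(): the state, without advancing time (a new reading comes with each control period).
- manip.capture(name): name is "scene" or "top" or "wrist"; returns a dict with "img" (400x640x3 uint8, red, green, blue), "camera_matrix" (3x3 intrinsics, pixels), "k1" (the pictures are not rectified: a ray, as slopes to the right and down, at radius r is drawn at 1 + k1 r^2 times it, then the intrinsics apply), "R" (3x3) and "t" (3): a world point X has camera coordinates R X + t. Camera axes: x right, y down, z forward; pixel columns grow to the right and rows downward; lengths in mm; the calibration is good to about 2 mm. A picture is of the moment at which its call begins. There is no depth.
- manip.close_job(): hands the job in, once; it reports no verdict.
The state is a dict: "time": time; "joint_pos": joint angles; "qd": joint speeds; "effort": joint torques, N m; "eef_pos": TCP position; "tcp_rot": TCP orientation; "force": force on the tool from outside, world axes, zero at the start; "ft_torque": the same for the moment, N m; "finger_gap": finger opening in mm.
Only numpy, scipy, OpenCV 4.12 (cv2) and the standard library are available. Lean on these libraries where they do the work, as an engineer would, in place of code of your own. Each camera call takes 0.05 s, during which the arm holds its last target.

### The job

Pack the filter cups into the round keeper: stand the middle cup in it first, then the small cup inside the middle cup. Carry the two nested lids over together by the inner lid's knob, lower them until the inner lid rests on the keeper's shoulder and only then let go; then take the outer lid alone by its collar, lift it straight off with the inner lid left seated, and finish still holding it up with its skirt higher than the inner lid's knob, so that a drying sachet can be laid on the inner lid. Leave everything else where it is.

Things in the scene. Friction and masses are not known exactly. Their poses are not given: they have to be found in the camera images.
- canister: The keeper: round open aluminium base, fixed. Foot 108 mm across, 18 mm high; its flat top is the shoulder the inner lid rests on. Above it a neck 84 mm across, 80 at the rim, which is 40 mm above the surface. Bore 74 mm, 70 at the rim; inner floor 6 mm above the surface. Origin: centre of the underside; z up.
- middle_cup: Middle cup: plain round aluminium cup, loose, upright, open at the top, 56 mm outside diameter, 60 mm high, wall 4 mm (bore 48 mm), floor 4 mm thick. Stood in the keeper, its rim is 26 mm above the keeper's rim, so it can be held by the outside near its rim. Origin: centre of the underside; z up to the mouth. About 70 g.
- small_cup: Small cup: plain round aluminium cup, loose, upright, open at the top, narrower and taller: 36 mm outside diameter, 80 mm high, wall 3.5 mm, floor 4 mm thick. Stood in the middle cup, its rim is 24 mm above the middle cup's rim. Origin: centre of the underside; z up to the mouth. About 50 g.
- inner_lid: Deep grey plastic cap, loose, upright, under the outer lid. Skirt 98 mm outside, 90 inside, 78 deep, open below; top at 82 mm. On it a 14 mm stem, then a knob 22 mm across from 112 to 138 mm up, standing out above the outer lid's collar. Lifting the knob lifts both lids. Seated, its lower edge is on the keeper's shoulder, with 3 to 5 mm play. Origin: centre of the lower edge; z up. 160 g.
- outer_lid: Shallow grey plastic cap, loose on the inner lid's top. Skirt 112 mm outside, 104 inside, 24 high; plate to 28 mm; then a central upright collar 48 mm outside, 36 inside, from 28 to 52 mm up, the inner lid's knob standing out through it with 7 mm room. At rest its edge is 58 mm above the inner lid's edge; lifted by the collar it comes off alone. Origin: centre of the skirt's lower edge; z up. 120 g.
- lens_cap: Bystander: black lens cap, 46 mm across, 8 mm thick, lying between keeper and lids. Origin: centre of the underside.
- step_ring: Bystander: black metal ring, 36 mm across, 7 mm high, lying between the cups and the other things. Origin: centre of the underside.
- dish: Bystander: round black ceramic dish, fixed, 184 mm across, 22 mm high, at the back. Origin: centre of the underside.
- filter_wrench: Bystander: grey filter wrench, a 52 mm ring with a short flat handle, lying in the dish. Origin: on its underside.
- blower: Bystander: dark silicone blower, 48 mm bulb with a nozzle on top, 75 mm high, standing in the dish. Origin: centre of the underside.
- uv_filter: Bystander: round glass filter in a black ring, 40 mm across, 6 mm thick, lying in the dish. Origin: centre of the underside.
- spare_lens: Bystander: black lens standing on end, 66 mm across, 66 mm high, at the back. Origin: centre of the underside.
Things that resemble listed ones, but are neither listed nor needed, are in the scene too. What is shaped like the outer_lid but red or yellow is not meant.

How it is judged (in metres and radians):
On the way, in this order (a step that is already met when the one before it is completed fails the run):
1. the middle cup stands upright on the keeper's floor, let go (z of middle_cup in the frame of canister between 0.002 and 0.01 m and horizontal distance between middle_cup and canister below 0.012 m and angle between middle_cup's own z axis and vertical below 0.12 rad and contact force between the fingers and middle_cup below 0.1 N), for 0.2 s.
2. the small cup stands in the middle cup, the middle cup in the keeper, let go (z of middle_cup in the frame of canister between 0.002 and 0.01 m and horizontal distance between middle_cup and canister below 0.012 m and angle between middle_cup's own z axis and vertical below 0.12 rad and z of small_cup in the frame of middle_cup between 0 and 0.008 m and horizontal distance between small_cup and middle_cup below 0.012 m and angle between small_cup's own z axis and vertical below 0.15 rad and contact force between the fingers and small_cup below 0.1 N), for 0.2 s.
3. both lids together, held by the inner lid, are lowered to within 8 mm of the shoulder (z of inner_lid in the frame of canister between 0.014 and 0.026 m and horizontal distance between inner_lid and canister below 0.008 m and contact force between the fingers and inner_lid above 0.5 N and z of outer_lid in the frame of inner_lid below 0.063 m and horizontal distance between outer_lid and inner_lid below 0.01 m), for 0.04 s.
4. both lids rest on the keeper, let go (z of inner_lid in the frame of canister between 0.014 and 0.022 m and horizontal distance between inner_lid and canister below 0.008 m and angle between inner_lid's own z axis and vertical below 0.06 rad and z of outer_lid in the frame of inner_lid below 0.063 m and horizontal distance between outer_lid and inner_lid below 0.01 m and contact force between the fingers and inner_lid below 0.1 N), for 0.1 s.
5. the outer lid is held and raised 20 mm off the seated inner lid (z of inner_lid in the frame of canister between 0.014 and 0.022 m and horizontal distance between inner_lid and canister below 0.008 m and angle between inner_lid's own z axis and vertical below 0.06 rad and z of outer_lid in the frame of inner_lid above 0.078 m and contact force between the fingers and outer_lid above 0.5 N), for 0.1 s.
At the end, for the whole second after the job is handed in: Cups nested in the keeper (height within 4 mm, centre 12 mm); inner lid level on the shoulder (4 mm, 8 mm off centre, 0.06 rad), touched by neither robot nor outer lid; outer lid held still, within 0.35 rad of level, its skirt above the knob's top (138 mm over the inner lid's lower edge) (z of middle_cup in the frame of canister between 0.002 and 0.01 m and horizontal distance between middle_cup and canister below 0.012 m and angle between middle_cup's own z axis and vertical below 0.12 rad and z of small_cup in the frame of middle_cup between 0 and 0.008 m and horizontal distance between small_cup and middle_cup below 0.012 m and angle between small_cup's own z axis and vertical below 0.15 rad and z of inner_lid in the frame of canister between 0.014 and 0.022 m and horizontal distance between inner_lid and canister below 0.008 m and angle between inner_lid's own z axis and vertical below 0.06 rad and linear speed of inner_lid below 0.02 m/s and z of outer_lid in the frame of inner_lid above 0.138 m and contact force between the fingers and outer_lid above 0.5 N and contact force between each of outer_lid, the arm, the fingers and inner_lid below 0.1 N and angle between outer_lid's own z axis and vertical below 0.35 rad and linear speed of outer_lid below 0.03 m/s); the arm keeps its last pose, push and grip.
It fails at once if the outer lid is parted from the inner lid (by more than 12 mm) while the inner lid is not seated on the keeper (z of outer_lid in the frame of inner_lid above 0.07 m and not (z of inner_lid in the frame of canister between 0.014 and 0.022 m and horizontal distance between inner_lid and canister below 0.008 m and angle between inner_lid's own z axis and vertical below 0.06 rad)).
It fails at once if a bystander (cap, ring, lens or one of the dish's contents) is moved more than 30 mm (distance of any of lens_cap, step_ring, filter_wrench, blower, uv_filter, spare_lens from where it was at the start of the episode above 0.03 m).
It also fails if it takes over 72 s, if anything falls off the work surface, if the arm or the gripper's body presses on something with over 40 N, if the wrist force passes 120 N, or if a joint passes its speed limit or range.

## Working session

There is one attempt and no reset: what is moved stays moved. The work goes in short steps, Python scripts to look and compute and a tool call to move; the robot and the scene stay as the last step left them, time stands still between calls to the robot, and variables do not carry over. Pictures are saved under pics/ and viewed, and the job is handed in when it is done.

Besides the shell and the picture viewer there is one more tool, called as name(argument=value, ...), one argument or row to a line, values as JSON. play_rows: Moves the arm, as the interface text tells. Its arguments: {"type":"object","properties":{"increments":{"type":"array"},"newtons":{"type":"number"}},"required":["increments"]}

```bash
ls; mkdir -p pics; python3 - <<'E'
from station import manip
import cv2
print(manip.get_state())
for n in ["scene","top","wrist"]:
    c=manip.capture(n); cv2.imwrite(f"pics/{n}0.png",c["img"][:,:,::-1])
    print(n,c["camera_matrix"],c["k1"],c["R"],c["t"])
E
```

```text
pics
{'time': 0.0, 'joint_pos': array([-1.48439193e+00,  3.13489540e-01,  1.49841534e+00, -1.24148024e-05,
        1.33102681e+00, -2.23387912e-01]), 'qd': array([ 0.000353  ,  0.00136868,  0.00055883, -0.00088665,  0.00039683,
        0.00019974]), 'effort': array([-2.23035524e-03, -4.12275553e+01, -2.59742492e+01, -2.62440935e-04,
        4.12271416e-03, -2.51784961e-06]), 'eef_pos': array([ 160.04294572, -499.98176658,  404.12288236]), 'tcp_rot': array([ 0.69866882,  0.10956427, -0.69861252,  0.10861907]), 'force': array([ 0.25415934, -0.30075835, -0.75525404]), 'ft_torque': array([-0.01183084,  0.03541727, -0.04058593]), 'finger_gap': 85.38975740801123}
scene [[362.62608148   0.         320.88362956]
 [  0.         362.62608148 200.94393408]
 [  0.           0.           1.        ]] -0.04075359823158202 [[-0.01920602  0.99955165 -0.02296999]
 [ 0.65019429 -0.00496608 -0.75975175]
 [-0.75952519 -0.02952676 -0.6498074 ]] [ -45.76243148 -290.67737544 1268.84950933]
top [[437.3774994    0.         317.00974403]
 [  0.         437.3774994  203.78069933]
 [  0.           0.           1.        ]] -0.03607520157444245 [[ 0.01575923 -0.9993947   0.03101418]
 [-0.98873918 -0.02019279 -0.14828044]
 [ 0.14881695 -0.02832815 -0.98845892]] [  37.31111473  511.12097087 1010.96288845]
wrist [[321.54405314   0.         323.30530893]
 [  0.         321.54405314 200.36139411]
 [  0.           0.           1.        ]] -0.0454740802307003 [[ 0.30508577 -0.95232436 -0.00098977]
 [-0.9033799  -0.28973456  0.31616237]
 [-0.3013759  -0.0955625  -0.94870458]] [-525.45796544  -41.50535635  379.69299722]
```

View pics/scene0.png

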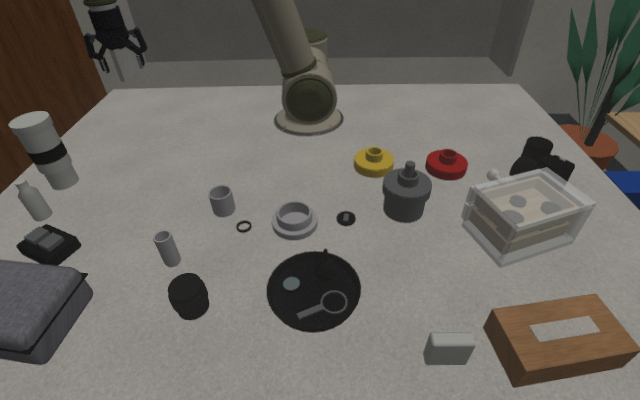

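View pics/top0.png

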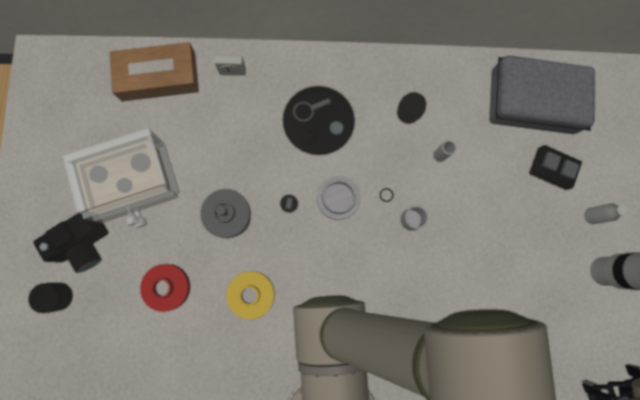

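View pics/wrist0.png

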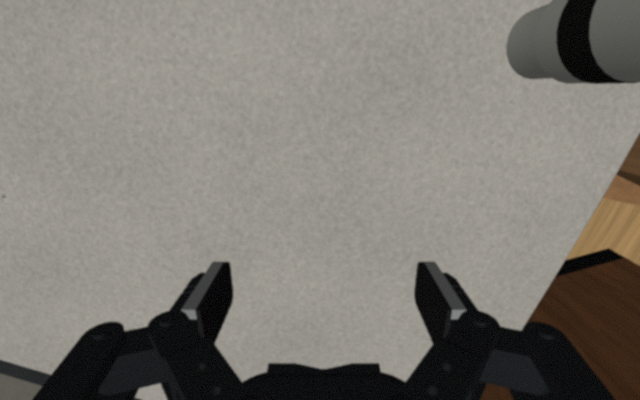

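The top view shows the middle cup at (414,218), the small cup at (445,151), the keeper at (339,198) and the grey lids at (225,213). The lens cap is at (289,203) and the ring at (386,195).

These could be mistaken for what I want:
- **Outer lid:** the yellow lid at (250,295) and the red lid at (165,288). I choose the grey one at (225,213).
- **Small cup:** the white bottle at (603,214) and the thermos at (615,270). I choose the hollow cup at (445,151).

Next I'll check crops.

```bash
cat > h.py <<'E'
import numpy as np, cv2
from station import manip
def cap(n,save=None):
    c=manip.capture(n)
    if save: cv2.imwrite(f"pics/{save}.png",c["img"][:,:,::-1])
    return c
def ray(c,u,v):
    K=c["camera_matrix"]; d=np.array([(u-K[0,2])/K[0,0],(v-K[1,2])/K[1,1]])
    s=d.copy()
    for _ in range(10): s=d/(1+c["k1"]*(s@s))
    R=c["R"]; o=-R.T@c["t"]; w=R.T@np.array([s[0],s[1],1]); return o,w
def onz(c,u,v,z):
    o,w=ray(c,u,v); return o+w*(z-o[2])/w[2]
def proj(c,X):
    p=c["R"]@np.asarray(X,float)+c["t"]; s=p[:2]/p[2]; s=s*(1+c["k1"]*(s@s)); K=c["camera_matrix"]
    return K[0,0]*s[0]+K[0,2],K[1,1]*s[1]+K[1,2]
def circ(pts):  # algebraic circle fit, Nx2
    pts=np.asarray(pts); A=np.c_[2*pts,np.ones(len(pts))]; b=(pts**2).sum(1)
    s=np.linalg.lstsq(A,b,rcond=None)[0]; return s[:2],np.sqrt(s[2]+s[0]**2+s[1]**2)
def crop(c,u,v,r,f,name):
    im=c["img"][max(0,v-r):v+r,max(0,u-r):u+r,::-1]; cv2.imwrite(f"pics/{name}.png",cv2.resize(im,None,fx=f,fy=f,interpolation=cv2.INTER_CUBIC))
E
python3 - <<'E'
from h import *
c=cap("top"); s=cap("scene")
im=np.vstack([cv2.resize(c["img"][120:260,190:470],(800,400),interpolation=2)]); cv2.imwrite("pics/tc.png",im[:,:,::-1])
im=cv2.resize(s["img"][150:280,140:450],(800,335),interpolation=2); cv2.imwrite("pics/sc.png",im[:,:,::-1])
E
```

```text
(no output)
```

View pics/tc.png

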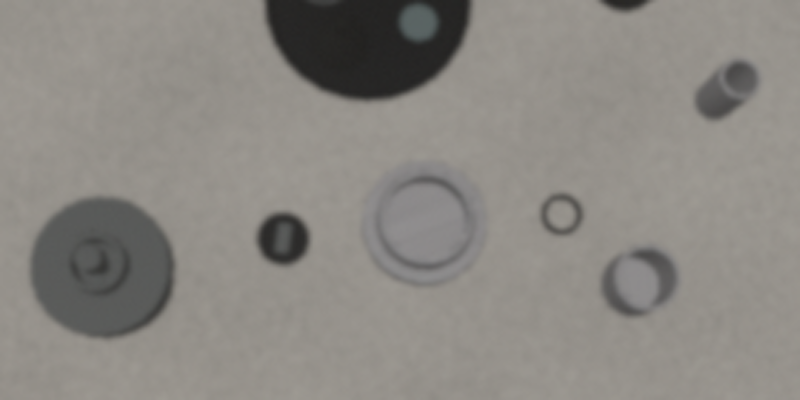

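View pics/sc.png

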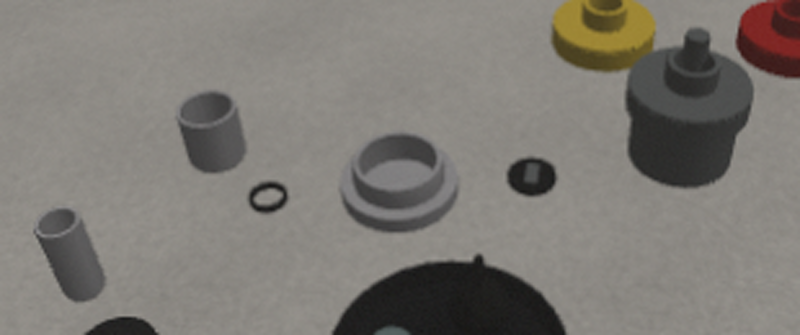

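```bash
python3 - <<'E'
from h import *
c=cap("top"); s=cap("scene")
print("topcam",-c["R"].T@c["t"],"scene",-s["R"].T@s["t"])
def T(u,v): return u/2.857+190,v/2.857+120
def S(u,v): return u/2.58+140,v/2.58+150
for n,t,z,q in [("small",(741,79),80,(59,223)),("middle",(643,281),60,(209,109)),("keeperfoot",(424.5,222.5),18,None),("keeperrim",(427,222),40,(398,158)),("lids",(102,267),84,(689,92)),("knob",(97,263),138,(697,37)),("lens",(283,239),8,(532,176)),("ring",(562,214),7,(268,196))]:
    print(n,onz(c,*T(*t),z)[:2].round(1), onz(s,*S(*q),z)[:2].round(1) if q else '')
E
```

```text
topcam [ 354.3289234    76.24820022 1073.92735042] scene [1151.84102127   81.76340563  602.61399027]
small [ 645.3 -264.8] [ 649.5 -261.3]
middle [ 477.  -184.3] [ 483.7 -183.5]
keeperfoot [529.   -6.7] 
keeperrim [525.8  -7.1] [530.5  -4.8]
lids [476.9 254.9] [493.1 255.5]
knob [473.2 249.1] [485.2 256.6]
lens [513.7 114.5] [520.7 116.4]
ring [ 540.9 -127.6] [ 545.1 -125.4]
```

```bash
cat >> h.py <<'E'
from scipy.spatial.transform import Rotation as Rot
def st():
    s=manip.get_state(); return s,Rot.from_quat(s["tcp_rot"]).as_matrix()
def to(x,y,z):   # increments in cm from the measured pose to put TCP there
    s,R=st(); d=R.T@(np.array([x,y,z])-s["eef_pos"])/10; return d.round(2)
def rep():
    s,R=st(); print("t",round(s["time"],2),"tcp",s["eef_pos"].round(1),"F",s["force"].round(1),"gap",round(s["finger_gap"],1),"xyz axes",R.round(3).tolist(),"j",s["joint_pos"].round(2))
E
python3 - <<'E'
from h import *
rep(); print(to(430,-184,300))
s,R=st(); c=cap("wrist"); o=-c["R"].T@c["t"]; print("wrist cam in tool",R.T@(o-s["eef_pos"]), R.T@c["R"].T)
E
```

```text
t 0.35 tcp [ 160.1 -500.   404.6] F [ 0.5  0.2 -0.2] gap 85.4 xyz axes [[-0.0, 0.305, -0.952], [0.0, -0.952, -0.305], [-1.0, -0.0, -0.0]] j [-1.48  0.31  1.5   0.    1.33 -0.22]
[ 10.47 -21.86 -35.34]
wrist cam in tool [ 31.41068815   0.87923232 -80.77149963] [[-1.08177159e-04 -3.16403971e-01  9.48624539e-01]
 [ 9.99999979e-01  1.29504111e-04  1.57230564e-04]
 [-1.72599152e-04  9.48624536e-01  3.16403951e-01]]
```

```bash
python3 - <<'E'
from h import *
print(to(520,-190,340))
E
```

```text
[  6.47 -18.55 -43.73]
```

play_rows(
  increments=[
    [[1,1.5,-5,-12,0.1,0,0],[1,3,-10,-24,0.2,0,0],[1,6.5,-18.5,-43.7,0.31,0,0],[1,6.5,-18.5,-43.7,0.31,0,0],[1,6.5,-18.5,-43.7,0.31,0,0]],
  ],
  newtons=30,
)

```text
time: 0.82
eef_pos: [317.2, -364.7, 377.7]
tcp_rot: [0.707, -0.001, -0.707, -0.0]
force: [0.7, -0.5, 0.2]
finger_gap: 85.7
```

```bash
python3 - <<'E'
from h import *
rep();print(to(520,-190,340))
E
```

```text
t 0.82 tcp [ 317.2 -364.7  377.7] F [ 0.7 -0.5  0.2] gap 85.7 xyz axes [[0.0, -0.001, -1.0], [-0.0, -1.0, 0.001], [-1.0, 0.0, -0.0]] j [-1.1   0.25  1.66  0.    1.24  0.47]
[  3.76 -17.5  -20.25]
```

play_rows(
  increments=[
    [[1,3.5,-17,-20,0,0,0],[1,3.5,-17,-20,0,0,0],[1,3.5,-17,-20,0,0,0],[1,3.5,-17,-20,0,0,0],[1,3.5,-17,-20,0,0,0]],
  ],
)

```text
time: 1.23
eef_pos: [474.8, -230.8, 350.1]
tcp_rot: [0.707, -0.0, -0.707, 0.0]
force: [-0.7, -1.7, -0.1]
finger_gap: 85.6
```

play_rows(
  increments=[
    [[1,0,0,0,0,0,0],[1,0,0,0,0,0,0],[1,0,0,0,0,0,0]],
  ],
)

```text
time: 1.48
eef_pos: [473.3, -232.7, 350.2]
tcp_rot: [-0.707, 0.0, 0.707, -0.0]
force: [0.4, 0.2, -0.5]
finger_gap: 85.5
```

```bash
python3 - <<'E'
from h import *
rep();c=cap("wrist","w1")
for p in [(479,-184,60),(647,-263,80),(528,-6,40)]: print(proj(c,p))
E
```

```text
t 1.48 tcp [ 473.3 -232.7  350.2] F [ 0.4  0.2 -0.5] gap 85.5 xyz axes [[-0.0, 0.0, -1.0], [-0.0, -1.0, -0.0], [-1.0, 0.0, 0.0]] j [-0.68  0.37  1.57 -0.    1.2   0.89]
(np.float64(263.9233215412278), np.float64(187.94865124265266))
(np.float64(369.4415684255397), np.float64(-57.526583910864645))
(np.float64(63.87836433062881), np.float64(128.32757492657987))
```

View pics/w1.png

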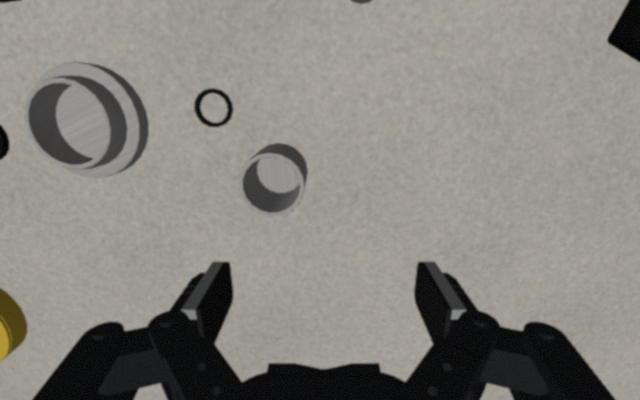

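```bash
python3 - <<'E'
from h import *
c=cap("wrist")
a=cv2.resize(c["img"][130:230,225:325],(400,400),interpolation=2); b=cv2.resize(c["img"][50:190,15:155],(400,400),interpolation=2)
cv2.imwrite("pics/w1c.png",np.hstack([a,b])[:,:,::-1])
E
```

```text
(no output)
```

View pics/w1c.png

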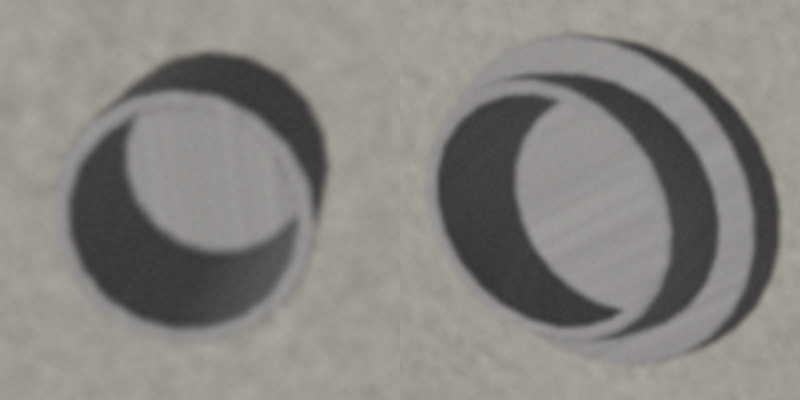

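```bash
python3 - <<'E'
from h import *
c=cap("wrist")
P=[(60,210),(100,310),(190,340),(270,300),(315,215),(290,140),(190,88),(100,130)]
print(circ([onz(c,225+u/4,130+v/4,60)[:2] for u,v in P]))
f=400/140
K=lambda u,v,z: onz(c,15+(u-400)/f,50+v/f,z)[:2]
print("foot top",circ([K(u,v,18) for u,v in [(575,36),(640,55),(700,105),(740,175),(753,240),(745,290),(715,340),(640,363),(475,85)]]))
print("bore rim",circ([K(u,v,40) for u,v in [(437,180),(450,235),(485,285),(530,318),(570,326),(625,308),(660,270),(671,225),(655,170),(620,130),(560,100),(515,93)]]))
E
```

```text
(array([ 481.5458477 , -191.30996271]), np.float64(26.784698384811414))
foot top (array([530.01060578, -10.03179254]), np.float64(52.7051479847741))
bore rim (array([531.34795846, -11.77097624]), np.float64(35.898812282956115))
```

play_rows(
  increments=[
    [[1,6,-4.3,-0.7,0,0,0],[1,6,-4.3,-0.7,0,0,0],[1,6,-4.3,-0.7,0,0,0],[1,6,-4.3,-0.7,0,0,0]],
  ],
)

```text
time: 1.97
eef_pos: [480.2, -189.8, 289.8]
tcp_rot: [-0.707, -0.0, 0.708, 0.0]
force: [0.6, -0.2, 0.4]
finger_gap: 85.2
```

```bash
python3 - <<'E'
from h import *
rep();c=cap("wrist","w2")
for p in [(480,-188,60),(480,-188,117)]: print(proj(c,p))
E
```

```text
t 1.97 tcp [ 480.2 -189.8  289.8] F [ 0.6 -0.2  0.4] gap 85.2 xyz axes [[-0.002, -0.0, -1.0], [0.001, -1.0, 0.0], [-1.0, -0.001, 0.002]] j [-0.6   0.42  1.67 -0.    1.05  0.97]
(np.float64(319.43283108388306), np.float64(221.36045490606597))
(np.float64(318.0460742739474), np.float64(264.8308651251682))
```

View pics/w2.png

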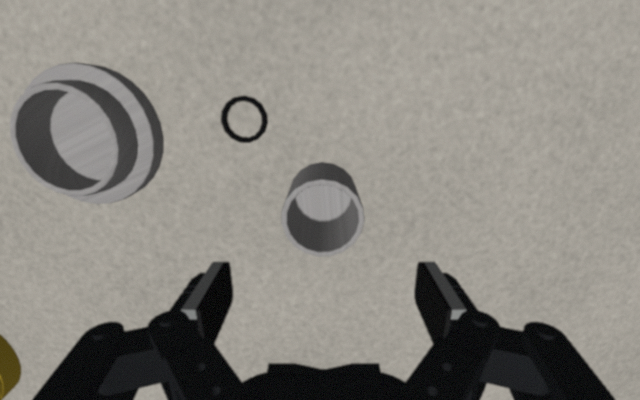

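play_rows(
  increments=[
    [[1,3,0,-0.2,0,0,0],[1,6,0,-0.2,0,0,0],[1,7.8,0,-0.2,0,0,0],[1,7.8,0,-0.2,0,0,0],[1,7.8,0,-0.2,0,0,0]],
  ],
)

```text
time: 2.43
eef_pos: [482.7, -190.7, 213.3]
tcp_rot: [0.707, -0.001, -0.707, -0.0]
force: [0.6, 0.6, 0.6]
finger_gap: 85.5
```

```bash
python3 - <<'E'
from h import *
rep();c=cap("wrist","w3"); cap("scene","s3")
im=manip.capture("scene")["img"][140:260,150:300]; cv2.imwrite("pics/s3c.png",cv2.resize(im,(750,600),interpolation=2)[:,:,::-1])
E
```

```text
t 2.43 tcp [ 482.7 -190.7  213.3] F [0.6 0.6 0.6] gap 85.5 xyz axes [[0.001, -0.001, -1.0], [-0.001, -1.0, 0.001], [-1.0, 0.001, -0.001]] j [-0.6   0.54  1.73 -0.    0.88  0.97]
```

View pics/w3.png

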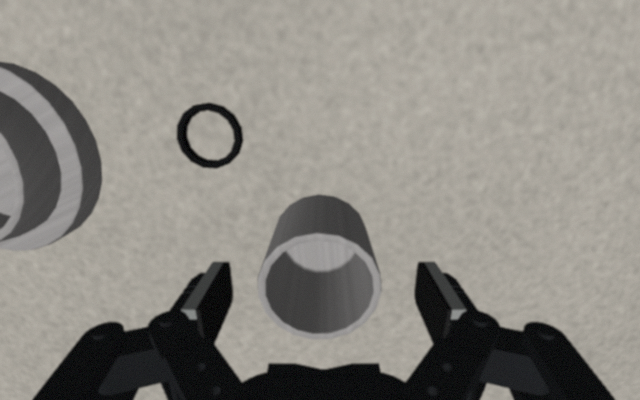

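View pics/s3c.png

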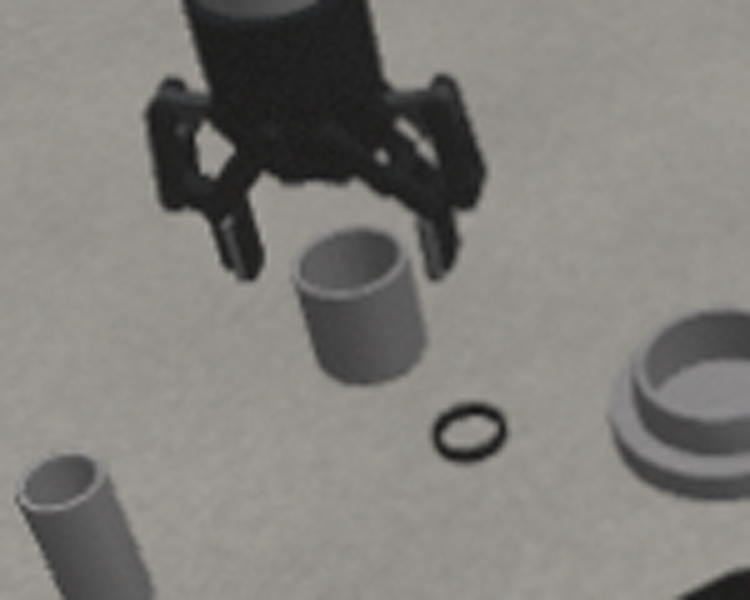

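play_rows(
  increments=[
    [[1,0.4,-0.2,0,0,0,0],[0.5,0.4,-0.2,0,0,0,0],[0.4,0.4,-0.2,0,0,0,0],[0.4,0.4,-0.2,0,0,0,0],[0.4,0.4,-0.2,0,0,0,0]],
  ],
  newtons=30,
)

```text
time: 3.0
eef_pos: [482.7, -187.5, 208.9]
tcp_rot: [0.707, -0.0, -0.707, 0.0]
force: [-1.3, 1.2, 6.1]
finger_gap: 56.1
```

play_rows(
  increments=[
    [[0.4,0,0,0,0,0,0],[0.4,0,0,0,0,0,0],[0.4,0,0,0,0,0,0]],
  ],
)

```text
time: 3.25
eef_pos: [482.7, -187.5, 208.9]
tcp_rot: [0.707, -0.0, -0.707, 0.0]
force: [-1.2, 0.8, 5.3]
finger_gap: 56.1
```

```bash
python3 - <<'E'
from h import *
rep();c=cap("wrist","w4")
im=manip.capture("scene")["img"][140:260,150:300]; cv2.imwrite("pics/s4c.png",cv2.resize(im,(750,600),interpolation=2)[:,:,::-1])
E
```

```text
t 3.25 tcp [ 482.7 -187.5  208.9] F [-1.2  0.8  5.3] gap 56.1 xyz axes [[0.001, -0.0, -1.0], [-0.0, -1.0, 0.0], [-1.0, 0.0, -0.001]] j [-0.6   0.54  1.73  0.    0.87  0.97]
```

View pics/w4.png

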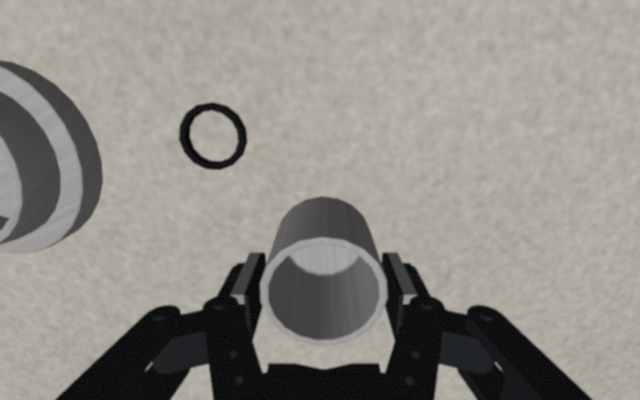

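View pics/s4c.png

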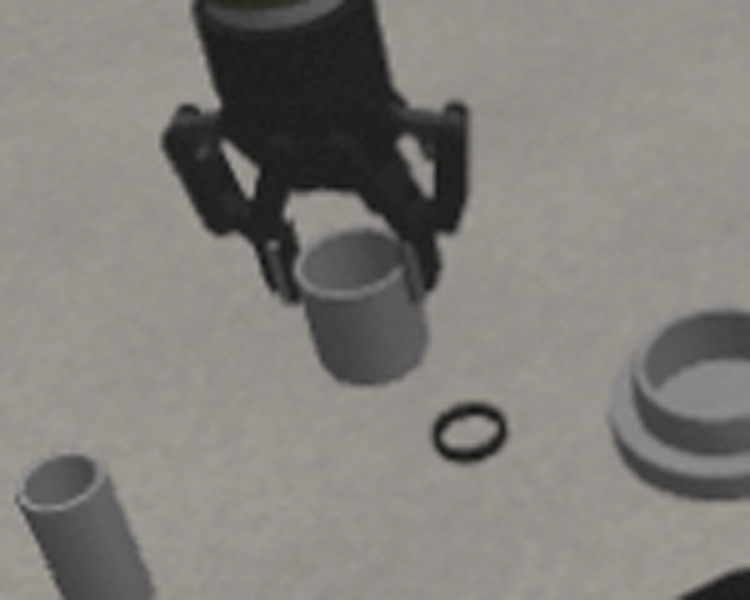

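play_rows(
  increments=[
    [[0.4,-2,0,0,0,0,0],[0.4,-4,0,0,0,0,0],[0.4,-6,0,0,0,0,0],[0.4,-6,-4,0,0,0,0],[0.4,-6,-8,0,0,0,0]],
  ],
)

```text
time: 3.77
eef_pos: [482.6, -107.7, 269.3]
tcp_rot: [0.708, -0.002, -0.706, -0.001]
force: [0.7, 1.0, -0.9]
finger_gap: 56.0
```

play_rows(
  increments=[
    [[0.4,0,-3,-1,0,0,0],[0.4,0,-6,-2,0,0,0],[0.4,0,-9,-3,0,0,0],[0.4,0,-9,-3,0,0,0],[0.4,0,-9,-3,0,0,0]],
  ],
)

```text
time: 4.18
eef_pos: [512.7, -16.3, 268.2]
tcp_rot: [-0.707, -0.001, 0.707, -0.001]
force: [-0.2, -0.0, 0.2]
finger_gap: 56.0
```

```bash
python3 - <<'E'
from h import *
rep();c=cap("wrist","w5");cap("scene","s5")
print(onz(c,324,290,122))
E
```

```text
t 4.18 tcp [512.7 -16.3 268.2] F [-0.2 -0.   0.2] gap 56.0 xyz axes [[-0.0, 0.003, -1.0], [-0.0, -1.0, -0.003], [-1.0, 0.0, 0.0]] j [-0.26  0.44  1.7  -0.    1.    1.31]
[516.13198726 -17.64071729 122.        ]
```

View pics/w5.png

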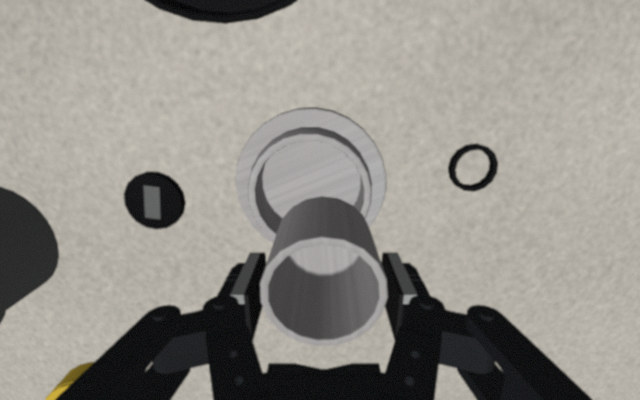

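View pics/s5.png

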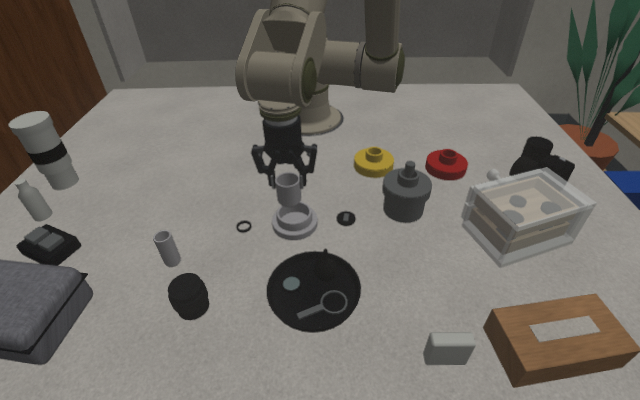

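```bash
python3 - <<'E'
from h import *
im=cv2.imread("pics/w5.png")[95:245,215:405]; cv2.imwrite("pics/w5c.png",cv2.resize(im,(760,600),interpolation=2))
E
```

```text
(no output)
```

View pics/w5c.png

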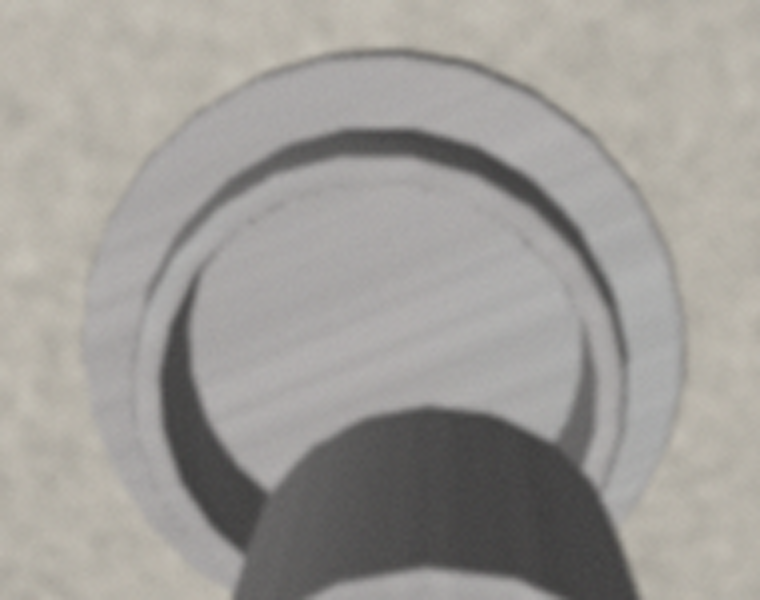

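```bash
python3 - <<'E'
from h import *
c=cap("wrist"); f=4
K=lambda u,v,z: onz(c,215+u/f,95+v/f,z)[:2]
print("foot",circ([K(u,v,18) for u,v in [(85,330),(110,210),(200,110),(300,65),(385,52),(470,65),(580,125),(650,220),(683,340),(660,450),(625,510),(100,420),(160,530)]]))
print("rim",circ([K(u,v,40) for u,v in [(135,370),(150,300),(190,245),(265,185),(340,157),(415,157),(480,178),(560,235),(610,310),(627,380)]]))
# held cup: rim z ~122: points
print("cup rim",circ([onz(c,u,v,121)[:2] for u,v in [(261,290),(387,290),(324,238),(324,342),(278,252),(370,252)]]))
E
```

```text
foot (array([531.86411809, -10.14902395]), np.float64(52.650535513911564))
rim (array([530.55677913, -10.59962421]), np.float64(39.549008883725435))
cup rim (array([513.78969267, -19.32528111]), np.float64(26.32468513565499))
```

```bash
python3 - <<'E'
from h import *
rep();c=cap("wrist"); print(onz(c,324,290,121),onz(c,324,290,140)); rep()
E
```

```text
t 4.33 tcp [512.4 -18.3 268.2] F [-1.2  0.5 -0.4] gap 55.8 xyz axes [[-0.0, -0.001, -1.0], [-0.0, -1.0, 0.001], [-1.0, 0.0, 0.0]] j [-0.26  0.44  1.71 -0.    1.    1.31]
[515.17138015 -19.66622456 121.        ] [528.02817937 -19.62439847 140.        ]
t 4.38 tcp [512.4 -18.5 268.2] F [-1.  -0.1 -0.5] gap 56.1 xyz axes [[-0.0, -0.002, -1.0], [-0.0, -1.0, 0.002], [-1.0, 0.0, 0.0]] j [-0.26  0.44  1.7  -0.    1.    1.31]
```

play_rows(
  increments=[
    [[0.4,0,-1,-1.9,0,0,0],[0.4,0,-1,-1.9,0,0,0],[0.4,1,-1,-1.9,0,0,0],[0.4,1,-1,-1.9,0,0,0],[0.4,1,-1,-1.9,0,0,0]],
  ],
)

```text
time: 4.8
eef_pos: [531.0, -8.0, 257.4]
tcp_rot: [-0.706, 0.0, 0.708, 0.001]
force: [-0.3, -0.5, 0.1]
finger_gap: 56.0
```

```bash
python3 - <<'E'
from h import *
rep();c=cap("wrist");s=cap("scene");t=cap("top")
cv2.imwrite("pics/s6c.png",np.hstack([cv2.resize(s["img"][140:260,235:355],(400,400),interpolation=2),cv2.resize(c["img"][150:350,225:425],(400,400),interpolation=2)])[:,:,::-1])
E
```

```text
t 4.8 tcp [531.   -8.  257.4] F [-0.3 -0.5  0.1] gap 56.0 xyz axes [[-0.002, -0.001, -1.0], [0.0, -1.0, 0.001], [-1.0, -0.0, 0.002]] j [-0.24  0.49  1.66 -0.    1.    1.34]
```

View pics/s6c.png

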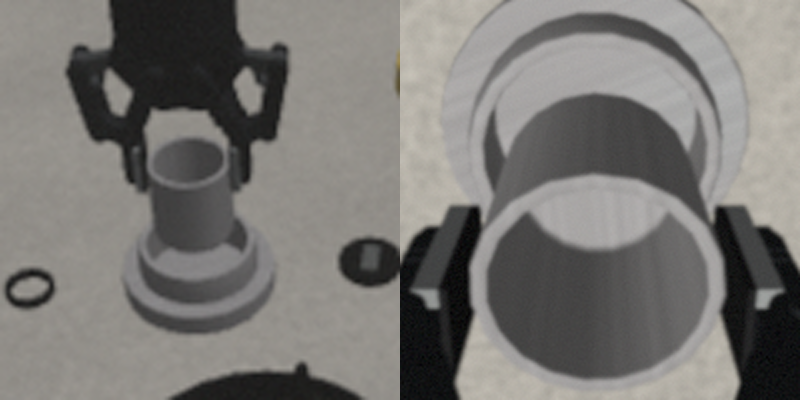

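```bash
python3 - <<'E'
from h import *
s=cap("scene"); f=400/120
S=lambda u,v,z: onz(s,235+u/f,140+v/f,z)[:2].round(1)
print("cup bottom front",S(195,250,48.5)," rim z108 front/back",S(188,186,108.5),S(188,138,108.5))
print("keeper rim front (nom +40) outer",S(198,301,40)," foot top front",S(199,320,18),"bore back inner edge", S(199,200,40))
E
```

```text
cup bottom front [552.5  -4.3]  rim z108 front/back [556.9  -4.1] [506.3  -8.2]
keeper rim front (nom +40) outer [5.926e+02 1.000e-01]  foot top front [588.6  -1. ] bore back inner edge [490.3  -6.8]
```

play_rows(
  increments=[
    [[0.4,0.8,0,0,0,0,0],[0.4,1.6,0,0,0,0,0],[0.4,2.2,0,0,0,0,0],[0.4,2.2,0,0,0,0,0]],
  ],
)

```text
time: 5.33
eef_pos: [531.2, -7.4, 234.5]
tcp_rot: [-0.706, -0.0, 0.708, 0.0]
force: [0.5, 0.0, -0.8]
finger_gap: 56.2
```

```bash
python3 - <<'E'
from h import *
rep();c=cap("wrist");s=cap("scene");t=cap("top")
cv2.imwrite("pics/s7c.png",np.hstack([cv2.resize(s["img"][160:250,250:340],(400,400),interpolation=2),cv2.resize(c["img"][150:350,225:425],(400,400),interpolation=2)])[:,:,::-1])
E
```

```text
t 5.33 tcp [531.2  -7.4 234.5] F [ 0.5  0.  -0.8] gap 56.2 xyz axes [[-0.003, -0.0, -1.0], [0.001, -1.0, 0.0], [-1.0, -0.001, 0.003]] j [-0.23  0.52  1.67 -0.    0.95  1.34]
```

View pics/s7c.png

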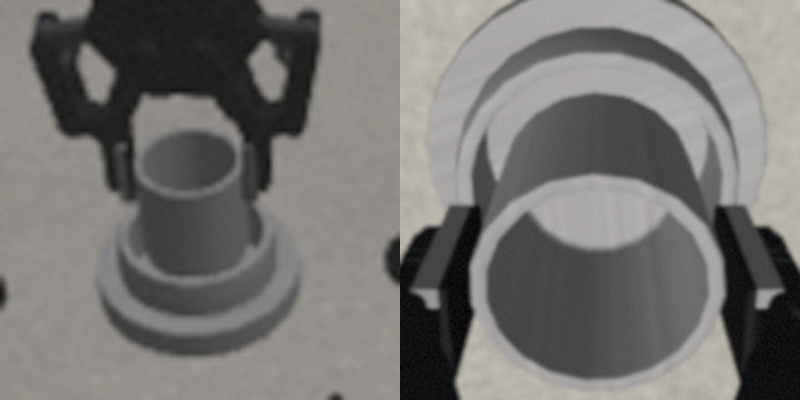

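play_rows(
  increments=[
    [[0.4,0.8,0,0,0,0,0],[0.4,1.5,0,0,0,0,0],[0.4,1.8,0,0,0,0,0],[0.4,1.8,0,0,0,0,0]],
  ],
)

```text
time: 5.82
eef_pos: [531.3, -7.5, 217.1]
tcp_rot: [-0.706, -0.0, 0.708, 0.0]
force: [-0.2, -0.2, -0.5]
finger_gap: 55.6
```

play_rows(
  increments=[
    [[0.4,0.1,0,0,0,0,0],[0.4,0.1,0,0,0,0,0],[0.4,0.2,0,0,0,0,0],[0.4,0.2,0,0,0,0,0]],
  ],
)

```text
time: 6.15
eef_pos: [531.6, -7.5, 216.3]
tcp_rot: [0.707, -0.0, -0.707, -0.0]
force: [0.9, 0.1, -0.4]
finger_gap: 56.1
```

```bash
python3 - <<'E'
from h import *
rep();c=cap("wrist");s=cap("scene");t=cap("top")
cv2.imwrite("pics/s8c.png",np.hstack([cv2.resize(s["img"][160:250,250:340],(400,400),interpolation=2),cv2.resize(c["img"][150:350,225:425],(400,400),interpolation=2)])[:,:,::-1])
E
```

```text
t 6.15 tcp [531.6  -7.5 216.3] F [ 0.9  0.1 -0.4] gap 56.1 xyz axes [[0.0, -0.0, -1.0], [-0.0, -1.0, 0.0], [-1.0, 0.0, -0.0]] j [-0.23  0.55  1.68 -0.    0.9   1.34]
```

View pics/s8c.png

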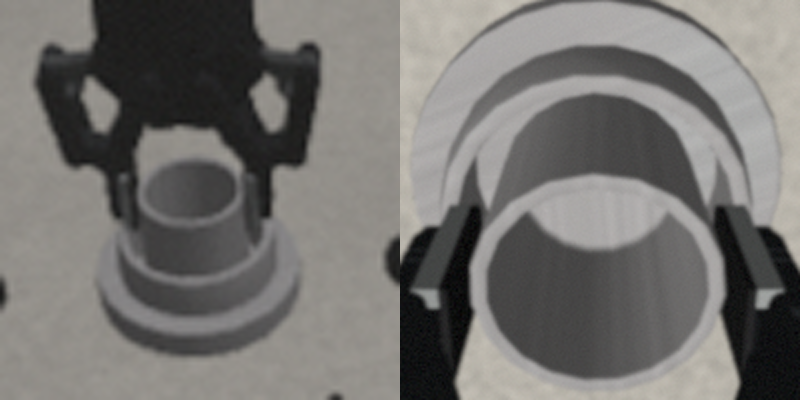

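play_rows(
  increments=[
    [[0.4,0.1,0,0,0,0,0],[0.4,0.2,0,0,0,0,0],[0.4,0.2,0,0,0,0,0]],
  ],
)

```text
time: 6.55
eef_pos: [531.7, -7.5, 214.9]
tcp_rot: [0.707, -0.0, -0.707, 0.0]
force: [-2.6, 1.6, 6.6]
finger_gap: 56.4
```

play_rows(
  increments=[
    [[0.7,0,0,0,0,0,0],[1,0,0,0,0,0,0],[1,0,0,0,0,0,0],[1,0,0,0,0,0,0],[1,0,0,0,0,0,0]],
  ],
)

```text
time: 6.97
eef_pos: [531.6, -7.5, 214.1]
tcp_rot: [-0.707, 0.0, 0.707, 0.0]
force: [0.2, 0.0, 0.3]
finger_gap: 85.5
```

play_rows(
  increments=[
    [[1,-3,0,0,0,0,0],[1,-6,0,0,0,0,0],[1,-9,0,0,0,0,0],[1,-9,0,0,0,0,0],[1,-9,0,0,0,0,0]],
  ],
)

```text
time: 7.38
eef_pos: [531.7, -7.5, 305.4]
tcp_rot: [0.708, -0.0, -0.706, 0.0]
force: [0.5, 0.2, -0.9]
finger_gap: 85.6
```

```bash
python3 - <<'E'
from h import *
rep();c=cap("wrist","w9");s=cap("scene");t=cap("top")
cv2.imwrite("pics/s9c.png",np.hstack([cv2.resize(s["img"][160:250,250:340],(400,400),interpolation=2),cv2.resize(c["img"][120:280,235:395],(400,400),interpolation=2)])[:,:,::-1])
E
```

```text
t 7.38 tcp [531.7  -7.5 305.4] F [ 0.5  0.2 -0.9] gap 85.6 xyz axes [[0.003, -0.0, -1.0], [-0.001, -1.0, 0.0], [-1.0, 0.001, -0.003]] j [-0.23  0.43  1.61  0.    1.1   1.34]
```

View pics/s9c.png

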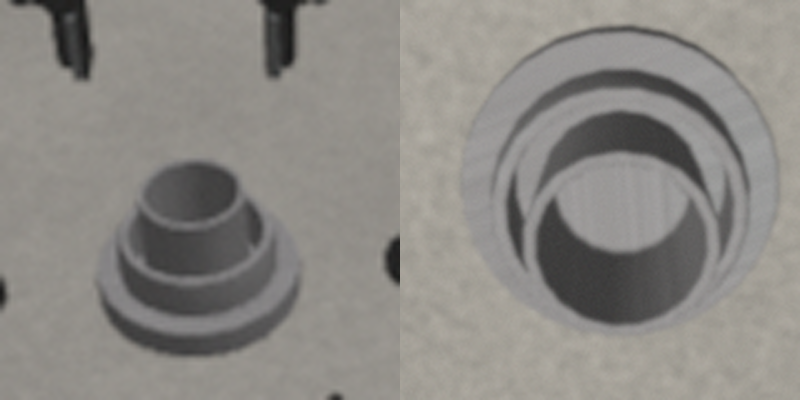

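```bash
python3 - <<'E'
from h import *
c=cap("wrist"); rep()
K=lambda u,v,z: onz(c,235+(u-400)/2.5,120+v/2.5,z)[:2]
print("foot",circ([K(u,v,18) for u,v in [(462,185),(480,115),(530,60),(620,30),(700,55),(755,110),(777,180),(765,245),(730,295),(480,250)]]))
print("cup rim outer",circ([K(u,v,66) for u,v in [(524,235),(545,185),(580,160),(622,151),(660,160),(695,185),(718,240),(705,290),(670,322),(575,325),(540,290)]]))
# height sensitivity
print("with +5 mm camera:",circ([K(u,v,13) for u,v in [(462,185),(530,60),(620,30),(700,55),(777,180),(765,245),(480,250)]]),circ([K(u,v,61) for u,v in [(524,235),(580,160),(622,151),(660,160),(718,240),(670,322),(575,325)]]))
E
```

```text
t 7.58 tcp [531.4  -7.5 303. ] F [0.2 0.1 0.8] gap 85.3 xyz axes [[-0.002, -0.0, -1.0], [0.001, -1.0, 0.0], [-1.0, -0.001, 0.002]] j [-0.23  0.43  1.61 -0.    1.1   1.34]
foot (array([529.90091667,  -8.18200356]), np.float64(52.368672342798035))
cup rim outer (array([530.09861504,  -8.44211803]), np.float64(26.856500994161085))
with +5 mm camera: (array([528.74084313,  -8.17177843]), np.float64(53.272512902244245)) (array([528.00966584,  -8.31270688]), np.float64(27.622458805569636))
```

play_rows(
  increments=[
    [[1,0,4,-1.5,0,0,0],[1,0,25,-9.5,0,0,0],[1,0,25,-9.5,0,0,0],[1,0,25,-9.5,0,0,0],[1,0,25,-9.5,0,0,0]],
  ],
)

```text
time: 8.0
eef_pos: [605.8, -204.3, 303.0]
tcp_rot: [-0.707, -0.0, 0.708, 0.0]
force: [-0.2, 0.5, -0.5]
finger_gap: 85.7
```

```bash
python3 - <<'E'
from h import *
rep(); print(to(625,-262,303))
E
```

```text
t 8.0 tcp [ 605.8 -204.3  303. ] F [-0.2  0.5 -0.5] gap 85.7 xyz axes [[-0.002, -0.0, -1.0], [0.001, -1.0, 0.0], [-1.0, -0.001, 0.002]] j [-0.51  0.65  1.25  0.    1.24  1.06]
[-0.01  5.77 -1.92]
```

play_rows(
  increments=[
    [[1,0,3,-1,0,0,0],[1,0,5.8,-2,0,0,0],[1,0,5.8,-2,0,0,0],[1,0,5.8,-2,0,0,0]],
  ],
)

```text
time: 8.33
eef_pos: [625.4, -261.5, 302.3]
tcp_rot: [-0.706, 0.0, 0.708, 0.001]
force: [0.6, 0.4, -0.2]
finger_gap: 85.6
```

```bash
python3 - <<'E'
from h import *
rep(); c=cap("wrist","w10"); rep(); print(proj(c,(647,-263,80)))
E
```

```text
t 8.33 tcp [ 625.4 -261.5  302.3] F [ 0.6  0.4 -0.2] gap 85.6 xyz axes [[-0.002, -0.002, -1.0], [0.001, -1.0, 0.002], [-1.0, -0.001, 0.002]] j [-0.57  0.74  1.1   0.    1.31  1.  ]
t 8.38 tcp [ 625.4 -260.3  302.7] F [ 0.1  0.8 -0.4] gap 85.4 xyz axes [[-0.002, -0.001, -1.0], [0.002, -1.0, 0.001], [-1.0, -0.002, 0.002]] j [-0.57  0.73  1.1   0.    1.31  1.  ]
(np.float64(324.47723797813853), np.float64(193.25534060397132))
```

View pics/w10.png

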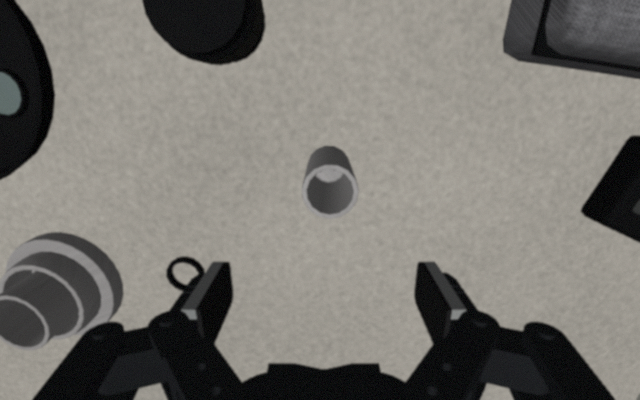

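```bash
python3 - <<'E'
from h import *
c=cap("wrist"); rep(); print(onz(c,330,190,74),onz(c,330,190,80),onz(c,324,190,74))
E
```

```text
t 8.43 tcp [ 625.4 -259.6  303.3] F [0.9 0.5 0.5] gap 85.4 xyz axes [[-0.002, 0.0, -1.0], [0.001, -1.0, -0.0], [-1.0, -0.001, 0.002]] j [-0.57  0.73  1.1   0.    1.31  1.  ]
[ 647.2080488 -265.2496787   74.       ] [ 649.00920769 -265.12804112   80.        ] [ 647.20803123 -261.40992447   74.        ]
```

```bash
python3 - <<'E'
from h import *
s=cap("scene"); o,w=ray(s,268.7,177.5)
for x in (520,531,542): k=(x-o[0])/w[0]; print(x,(o+w*k).round(1))
# closed on middle cup, s8c: tips pix; TCP z 216.3
for u,v in [(129,228),(262,215)]:
    o,w=ray(s,250+u*90/400,160+v*90/400)
    for x in (520,531,542): k=(x-o[0])/w[0]; print(x,(o+w*k).round(1))
E
```

```text
520 [520.  -55.2 130.2]
531 [531.  -52.8 138.4]
542 [542.  -50.5 146.6]
520 [520.  -42.4  30.5]
531 [531.  -40.2  40.5]
542 [542.  -38.   50.4]
520 [520.   28.8  39.4]
531 [531.   29.7  49.2]
542 [542.   30.6  59. ]
```

play_rows(
  increments=[
    [[1,0,0.4,-2.1,0,0,0],[1,2,0.4,-2.1,0,0,0],[1,3.8,0.4,-2.1,0,0,0],[1,3.8,0.4,-2.1,0,0,0],[1,3.8,0.4,-2.1,0,0,0]],
  ],
)

```text
time: 8.9
eef_pos: [646.5, -263.3, 265.9]
tcp_rot: [-0.707, -0.001, 0.708, 0.0]
force: [0.2, 0.8, 0.4]
finger_gap: 85.2
```

```bash
python3 - <<'E'
from h import *
rep(); c=cap("wrist","w11"); print(proj(c,(647,-263,80)))
E
```

```text
t 8.9 tcp [ 646.5 -263.3  265.9] F [0.2 0.8 0.4] gap 85.2 xyz axes [[-0.002, 0.001, -1.0], [0.001, -1.0, -0.001], [-1.0, -0.001, 0.002]] j [-0.55  0.82  1.05  0.    1.27  1.02]
(np.float64(321.1376811741665), np.float64(251.29349068765396))
```

View pics/w11.png

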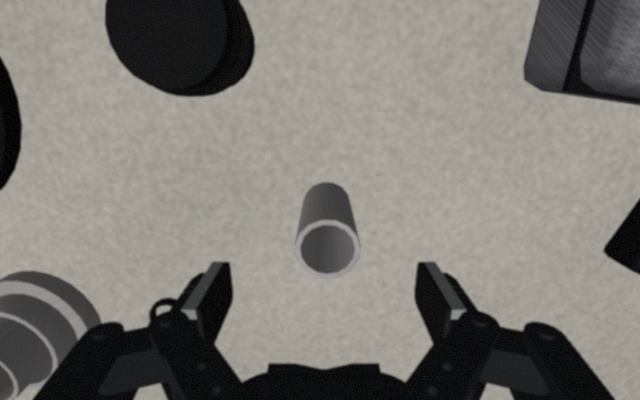

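play_rows(
  increments=[
    [[1,1.5,0.2,0,0,0,0],[1,3.2,0.2,0,0,0,0],[1,3.2,0.2,0,0,0,0],[1,3.2,0.2,0,0,0,0],[1,3.2,0.2,0,0,0,0]],
  ],
)

```text
time: 9.37
eef_pos: [646.8, -266.3, 236.2]
tcp_rot: [0.708, -0.0, -0.706, 0.0]
force: [-0.8, -0.7, -0.3]
finger_gap: 85.6
```

```bash
python3 - <<'E'
from h import *
rep(); c=cap("wrist","w12"); print(onz(c,324,290,74))
E
```

```text
t 9.37 tcp [ 646.8 -266.3  236.2] F [-0.8 -0.7 -0.3] gap 85.6 xyz axes [[0.002, -0.0, -1.0], [-0.001, -1.0, 0.0], [-1.0, 0.001, -0.002]] j [-0.56  0.85  1.07  0.    1.22  1.01]
[ 639.74959634 -267.84810659   74.        ]
```

View pics/w12.png

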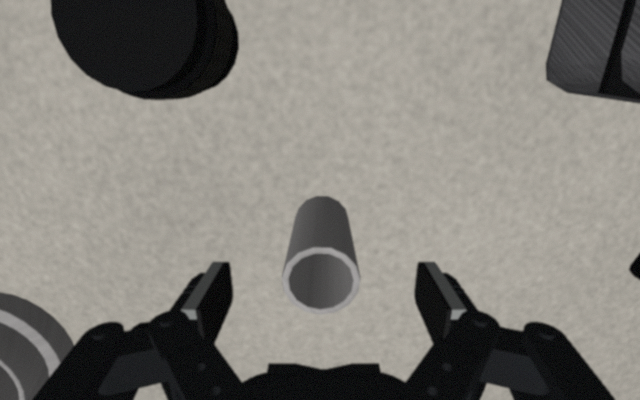

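play_rows(
  increments=[
    [[1,0.2,-0.1,0,0,0,0],[0.5,0.2,-0.1,0,0,0,0],[0.2,0.2,-0.1,0,0,0,0],[0.2,0.2,-0.1,0,0,0,0],[0.2,0.2,-0.1,0,0,0,0]],
  ],
)

```text
time: 9.83
eef_pos: [646.5, -265.3, 232.4]
tcp_rot: [0.707, -0.0, -0.707, -0.0]
force: [0.1, 0.1, 0.2]
finger_gap: 38.8
```

play_rows(
  increments=[
    [[0.2,0,0,0,0,0,0],[0.2,0,0,0,0,0,0],[0.2,0,0,0,0,0,0]],
  ],
)

```text
time: 10.08
eef_pos: [646.6, -265.3, 232.6]
tcp_rot: [0.707, -0.0, -0.707, 0.0]
force: [0.2, 0.5, 2.8]
finger_gap: 35.2
```

```bash
python3 - <<'E'
from h import *
rep(); c=cap("wrist","w13"); 
E
```

```text
t 10.08 tcp [ 646.6 -265.3  232.6] F [0.2 0.5 2.8] gap 35.2 xyz axes [[0.001, -0.0, -1.0], [-0.0, -1.0, 0.0], [-1.0, 0.0, -0.001]] j [-0.56  0.85  1.08  0.    1.21  1.01]
```

View pics/w13.png

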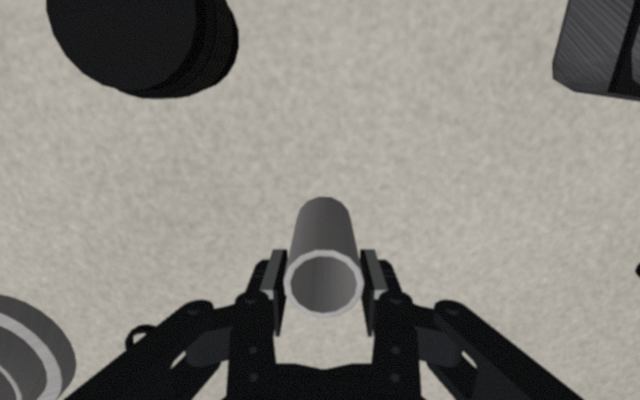

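```bash
python3 - <<'E'
from h import *
c=cap("wrist"); s,R=st(); p=s["eef_pos"]
for v,d in [(290,149),(285,152.6)]:
  for k in (0,6): print(v,k,(onz(c,324,v,p[2]-d-k)-p).round(1))
E
```

```text
290 0 [   1.6   -1.4 -149. ]
290 6 [  -2.4   -1.4 -155. ]
285 0 [   1.8   -1.4 -152.6]
285 6 [  -2.2   -1.4 -158.6]
```

play_rows(
  increments=[
    [[0.2,-3,0,0,0,0,0],[0.2,-6,0,0,0,0,0],[0.2,-8,0,1,0,0,0],[0.2,-8,-2,3,0,0,0],[0.2,-8,-5,5,0,0,0]],
  ],
)

```text
time: 10.6
eef_pos: [595.6, -216.5, 312.7]
tcp_rot: [0.708, -0.002, -0.707, -0.0]
force: [0.5, 1.2, -1.8]
finger_gap: 35.4
```

```bash
python3 - <<'E'
from h import *
rep(); print(to(531,-20,312))
E
```

```text
t 10.6 tcp [ 595.6 -216.5  312.7] F [ 0.5  1.2 -1.8] gap 35.4 xyz axes [[0.002, -0.003, -1.0], [-0.002, -1.0, 0.003], [-1.0, 0.002, -0.002]] j [-0.53  0.63  1.26 -0.    1.25  1.04]
[  0.03 -19.63   6.51]
```

play_rows(
  increments=[
    [[0.2,0,-4,1.3,0,0,0],[0.2,0,-8,2.6,0,0,0],[0.2,0,-12,4,0,0,0],[0.2,0,-16,5.2,0,0,0],[0.2,0,-19,6,0,0,0]],
  ],
)

```text
time: 11.02
eef_pos: [535.1, -22.8, 312.0]
tcp_rot: [-0.707, -0.0, 0.707, 0.0]
force: [0.3, 0.4, -0.3]
finger_gap: 35.7
```

play_rows(
  increments=[
    [[0.2,0,0,0,0,0,0],[0.2,0,0,0,0,0,0],[0.2,0,0,0,0,0,0]],
  ],
)

```text
time: 11.27
eef_pos: [536.7, -25.6, 312.2]
tcp_rot: [0.707, -0.0, -0.707, 0.0]
force: [0.7, -0.2, -0.9]
finger_gap: 35.7
```

```bash
python3 - <<'E'
from h import *
rep(); print(to(531.6,-7.5,312)); cap("wrist","w14")
E
```

```text
t 11.27 tcp [536.7 -25.6 312.2] F [ 0.7 -0.2 -0.9] gap 35.7 xyz axes [[0.0, -0.0, -1.0], [-0.0, -1.0, 0.0], [-1.0, 0.0, -0.0]] j [-0.27  0.43  1.59 -0.    1.13  1.31]
[ 0.02 -1.81  0.51]
```

View pics/w14.png

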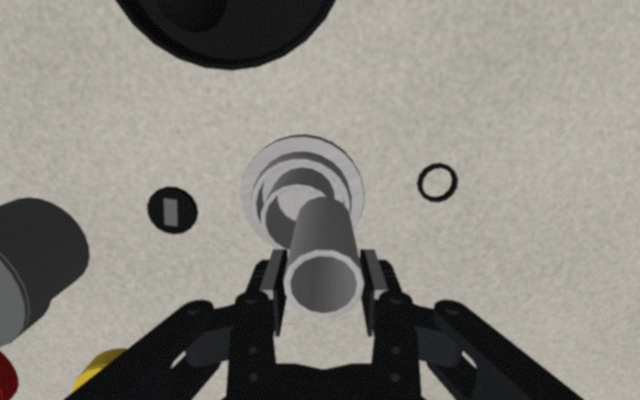

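Next I move over the keeper, using the same TCP xy as when I released the middle cup.

play_rows(
  increments=[
    [[0.2,0,-1.8,0.5,0,0,0],[0.2,0,-1.8,0.5,0,0,0],[0.2,0,-1.8,0.5,0,0,0],[0.2,0,-1.8,0.5,0,0,0]],
  ],
)

```text
time: 11.65
eef_pos: [531.9, -8.3, 312.1]
tcp_rot: [0.707, -0.0, -0.707, -0.0]
force: [0.1, 0.3, -0.2]
finger_gap: 35.6
```

```bash
python3 - <<'E'
from h import *
rep();c=cap("wrist");s=cap("scene")
cv2.imwrite("pics/s15c.png",np.hstack([cv2.resize(s["img"][130:250,235:355],(400,400),interpolation=2),cv2.resize(c["img"][140:340,225:425],(400,400),interpolation=2)])[:,:,::-1])
E
```

```text
t 11.65 tcp [531.9  -8.3 312.1] F [ 0.1  0.3 -0.2] gap 35.6 xyz axes [[0.0, -0.001, -1.0], [-0.0, -1.0, 0.001], [-1.0, 0.0, -0.0]] j [-0.24  0.42  1.6  -0.    1.12  1.34]
```

View pics/s15c.png

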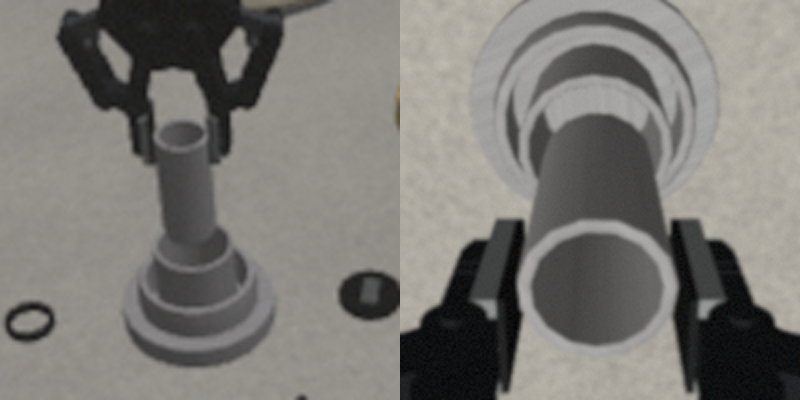

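play_rows(
  increments=[
    [[0.2,1,0,0,0,0,0],[0.2,2,0,0,0,0,0],[0.2,3,0,0,0,0,0],[0.2,4,0,0,0,0,0],[0.2,4,0,0,0,0,0]],
  ],
)

```text
time: 12.17
eef_pos: [531.1, -7.2, 269.6]
tcp_rot: [-0.706, -0.0, 0.709, 0.0]
force: [-0.5, 0.4, -1.4]
finger_gap: 35.7
```

play_rows(
  increments=[
    [[0.2,1,0,0,0,0,0],[0.2,2,0,0,0,0,0],[0.2,2.5,0,0,0,0,0],[0.2,2.5,0,0,0,0,0]],
  ],
)

```text
time: 12.5
eef_pos: [531.3, -7.2, 245.8]
tcp_rot: [-0.706, -0.0, 0.708, 0.0]
force: [-0.4, 0.6, -0.4]
finger_gap: 35.7
```

```bash
python3 - <<'E'
from h import *
rep();c=cap("wrist");s=cap("scene")
cv2.imwrite("pics/s16c.png",np.hstack([cv2.resize(s["img"][130:250,235:355],(400,400),interpolation=2),cv2.resize(c["img"][140:340,225:425],(400,400),interpolation=2)])[:,:,::-1])
E
```

```text
t 12.5 tcp [531.3  -7.2 245.8] F [-0.4  0.6 -0.4] gap 35.7 xyz axes [[-0.002, -0.0, -1.0], [0.001, -1.0, 0.0], [-1.0, -0.001, 0.002]] j [-0.23  0.51  1.67 -0.    0.97  1.34]
```

View pics/s16c.png

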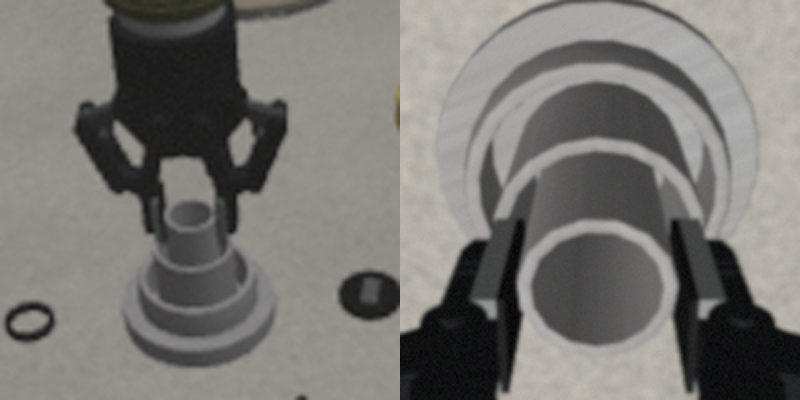

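play_rows(
  increments=[
    [[0.2,0.1,0,0,0,0,0],[0.2,0.2,0,0,0,0,0],[0.2,0.2,0,0,0,0,0]],
  ],
)

```text
time: 12.85
eef_pos: [531.6, -7.3, 245.3]
tcp_rot: [0.707, -0.0, -0.707, -0.0]
force: [-0.4, 0.2, -0.2]
finger_gap: 35.4
```

play_rows(
  increments=[
    [[0.2,0.1,0,0,0,0,0],[0.2,0.2,0,0,0,0,0],[0.2,0.2,0,0,0,0,0]],
  ],
)

```text
time: 13.1
eef_pos: [531.5, -7.2, 243.1]
tcp_rot: [-0.707, 0.0, 0.707, 0.0]
force: [0.2, -0.8, 0.6]
finger_gap: 35.4
```

play_rows(
  increments=[
    [[0.2,0.1,0,0,0,0,0],[0.2,0.1,0,0,0,0,0],[0.2,0.1,0,0,0,0,0]],
  ],
)

```text
time: 13.35
eef_pos: [531.6, -7.3, 242.5]
tcp_rot: [0.707, -0.0, -0.707, -0.0]
force: [0.8, 0.3, 2.8]
finger_gap: 35.5
```

play_rows(
  increments=[
    [[0.5,0,0,0,0,0,0],[0.8,0,0,0,0,0,0],[0.8,0,0,0,0,0,0],[0.8,0,0,0,0,0,0],[0.8,0,0,0,0,0,0]],
  ],
)

```text
time: 13.77
eef_pos: [531.5, -7.3, 242.2]
tcp_rot: [-0.707, 0.0, 0.707, 0.0]
force: [-1.1, -0.3, -0.2]
finger_gap: 68.4
```

play_rows(
  increments=[
    [[0.8,-3,0,0,0,0,0],[0.8,-6,0,0,0,0,0],[0.8,-9,0,0,0,0,0],[0.8,-9,0,0,0,0,0],[0.8,-9,0,0,0,0,0]],
  ],
)

```text
time: 14.18
eef_pos: [531.6, -7.3, 333.4]
tcp_rot: [0.708, -0.0, -0.706, 0.0]
force: [-0.4, -1.1, -0.8]
finger_gap: 68.7
```

```bash
python3 - <<'E'
from h import *
rep();c=cap("wrist");s=cap("scene")
cv2.imwrite("pics/s17c.png",np.hstack([cv2.resize(s["img"][130:250,235:355],(400,400),interpolation=2),cv2.resize(c["img"][120:280,235:395],(400,400),interpolation=2)])[:,:,::-1])
E
```

```text
t 14.18 tcp [531.6  -7.3 333.4] F [-0.4 -1.1 -0.8] gap 68.7 xyz axes [[0.003, -0.0, -1.0], [-0.001, -1.0, 0.0], [-1.0, 0.001, -0.003]] j [-0.23  0.39  1.58  0.    1.17  1.34]
```

View pics/s17c.png

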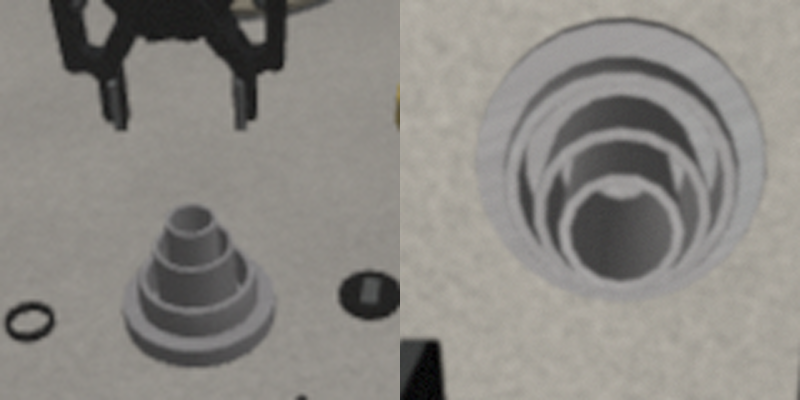

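play_rows(
  increments=[
    [[0.8,-2,-3,1,0,0,0],[0.8,-2.5,-25.7,7,0,0,0],[0.8,-2.5,-25.7,7,0,0,0],[0.8,-2.5,-25.7,7,0,0,0],[0.8,-2.5,-25.7,7,0,0,0]],
  ],
)

```text
time: 14.7
eef_pos: [478.1, 185.5, 354.5]
tcp_rot: [-0.706, 0.0, 0.708, 0.0]
force: [1.4, 0.5, -1.1]
finger_gap: 68.3
```

```bash
python3 - <<'E'
from h import *
rep(); print(to(460,250,358))
E
```

```text
t 14.7 tcp [478.1 185.5 354.5] F [ 1.4  0.5 -1.1] gap 68.3 xyz axes [[-0.002, -0.001, -1.0], [-0.0, -1.0, 0.001], [-1.0, 0.0, 0.002]] j [0.14 0.33 1.61 0.   1.2  1.71]
[-0.35 -6.45  1.81]
```

play_rows(
  increments=[
    [[0.8,-0.4,-3,0.9,0,0,0],[0.8,-0.4,-6.2,1.8,0,0,0],[0.8,-0.4,-6.2,1.8,0,0,0],[0.8,-0.4,-6.2,1.8,0,0,0],[0.8,-0.4,-6.2,1.8,0,0,0]],
  ],
)

```text
time: 15.12
eef_pos: [461.1, 245.5, 358.7]
tcp_rot: [-0.706, 0.0, 0.708, -0.0]
force: [0.5, -0.5, 0.6]
finger_gap: 68.2
```

```bash
python3 - <<'E'
from h import *
rep(); c=cap("wrist","w18"); rep(); print(proj(c,(478,254,138)))
E
```

```text
t 15.12 tcp [461.1 245.5 358.7] F [ 0.5 -0.5  0.6] gap 68.2 xyz axes [[-0.002, -0.0, -1.0], [-0.001, -1.0, 0.0], [-1.0, 0.001, 0.002]] j [ 0.26  0.35  1.57 -0.    1.22  1.84]
t 15.17 tcp [461.3 245.1 359. ] F [ 0.1 -0.1  0.1] gap 68.5 xyz axes [[-0.001, -0.001, -1.0], [-0.001, -1.0, 0.001], [-1.0, 0.001, 0.001]] j [ 0.26  0.35  1.57 -0.    1.22  1.84]
(np.float64(307.6110846490936), np.float64(201.43207400391373))
```

View pics/w18.png

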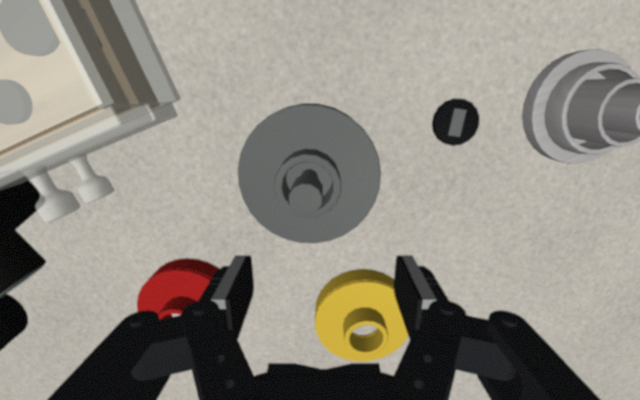

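```bash
python3 - <<'E'
from h import *
c=cap("wrist"); rep()
im=c["img"][130:230,255:365]; cv2.imwrite("pics/w18c.png",cv2.resize(im,(660,600),interpolation=2)[:,:,::-1])
print("knob",onz(c,305,199,138),onz(c,305,199,132)); print("disc",onz(c,309.5,173,86),onz(c,309.5,173,80), "r",np.linalg.norm(onz(c,238,173,86)-onz(c,381,173,86))/2)
print("axis",onz(c,324,199,132))
E
```

```text
t 15.22 tcp [461.5 244.9 359.2] F [ 1.   0.2 -0.7] gap 68.6 xyz axes [[-0.001, -0.002, -1.0], [-0.0, -1.0, 0.002], [-1.0, 0.0, 0.001]] j [ 0.26  0.35  1.57 -0.    1.22  1.84]
knob [479.81660991 255.21325419 138.        ] [477.83478115 255.56987747 132.        ]
disc [483.72714195 254.4408537   86.        ] [482.26932605 254.70147509  80.        ] r 55.20092070380422
axis [477.82010226 243.40629818 132.        ]
```

View pics/w18c.png

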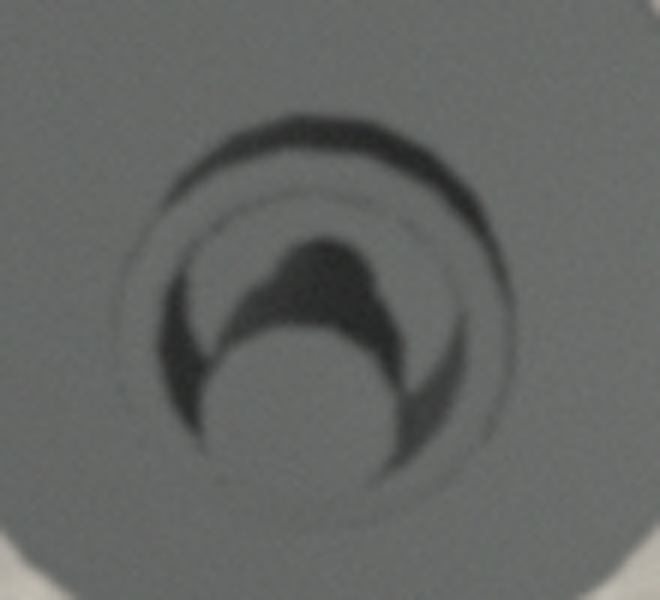

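play_rows(
  increments=[
    [[0.8,0,-1.2,-1.7,0,0,0],[0.8,0,-1.2,-1.7,0,0,0],[0.8,2,-1.2,-1.7,0,0,0],[0.8,3.3,-1.2,-1.7,0,0,0],[0.8,3.3,-1.2,-1.7,0,0,0]],
  ],
)

```text
time: 15.63
eef_pos: [477.8, 256.8, 324.1]
tcp_rot: [-0.705, 0.001, 0.709, 0.0]
force: [-0.4, -0.0, -0.7]
finger_gap: 67.9
```

play_rows(
  increments=[
    [[0.8,0,0,0,0,0,0],[0.8,0,0,0,0,0,0]],
  ],
)

```text
time: 15.8
eef_pos: [478.3, 257.4, 327.6]
tcp_rot: [0.707, -0.0, -0.707, -0.0]
force: [0.1, 0.2, 0.1]
finger_gap: 68.4
```

```bash
python3 - <<'E'
from h import *
rep();c=cap("wrist","w19")
im=c["img"][170:320,235:415]; cv2.imwrite("pics/w19c.png",cv2.resize(im,(720,600),interpolation=2)[:,:,::-1])
E
```

```text
t 15.8 tcp [478.3 257.4 327.6] F [0.1 0.2 0.1] gap 68.4 xyz axes [[0.001, -0.001, -1.0], [0.0, -1.0, 0.001], [-1.0, -0.0, -0.001]] j [ 0.28  0.42  1.55 -0.    1.17  1.85]
```

View pics/w19c.png

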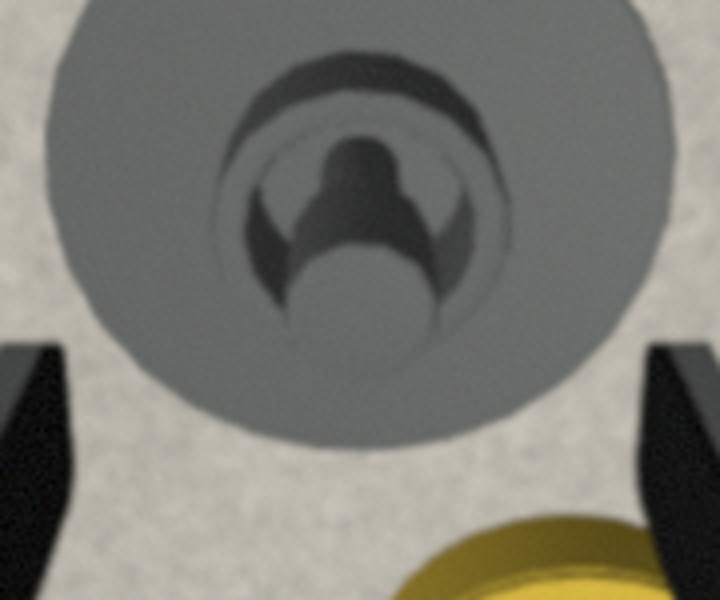

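```bash
python3 - <<'E'
from h import *
c=cap("wrist"); rep()
print("knob",onz(c,325.2,248,138),onz(c,325.2,248,132))
f=4
print("disc",circ([onz(c,235+u/f,170+v/f,82)[:2] for u,v in [(46,150),(70,60),(100,280),(180,385),(280,435),(360,448),(450,435),(540,390),(620,290),(655,230),(673,150),(655,60)]]))
print("collar top outer",circ([onz(c,235+u/f,170+v/f,104)[:2] for u,v in [(212,230),(230,160),(290,105),(360,90),(430,105),(490,160),(510,230)]]))
E
```

```text
t 15.9 tcp [478.2 257.6 327.8] F [-0.3  0.5 -1. ] gap 68.3 xyz axes [[0.002, -0.001, -1.0], [0.0, -1.0, 0.001], [-1.0, -0.0, -0.002]] j [ 0.28  0.42  1.55 -0.    1.17  1.85]
knob [479.36494721 255.53827155 138.        ] [476.33529414 255.50191026 132.        ]
disc (array([477.9095549 , 255.11419768]), np.float64(54.77885630777308))
collar top outer (array([476.61897764, 255.40901324]), np.float64(24.191791922526214))
```

play_rows(
  increments=[
    [[0.8,1.5,0.1,0,0,0,0],[0.8,3,0.1,0,0,0,0],[0.8,4,0.1,0,0,0,0],[0.8,4,0.1,0,0,0,0],[0.8,4,0.1,0,0,0,0]],
  ],
)

```text
time: 16.32
eef_pos: [478.1, 256.8, 287.1]
tcp_rot: [-0.707, 0.0, 0.707, 0.0]
force: [0.3, -0.7, 1.3]
finger_gap: 68.2
```

```bash
python3 - <<'E'
from h import *
rep();c=cap("wrist","w20");s=cap("scene")
cv2.imwrite("pics/s20c.png",np.hstack([cv2.resize(s["img"][110:230,345:465],(400,400),interpolation=2),cv2.resize(c["img"][160:360,225:425],(400,400),interpolation=2)])[:,:,::-1])
E
```

```text
t 16.32 tcp [478.1 256.8 287.1] F [ 0.3 -0.7  1.3] gap 68.2 xyz axes [[-0.0, -0.0, -1.0], [0.0, -1.0, 0.0], [-1.0, -0.0, 0.0]] j [0.28 0.47 1.6  0.   1.07 1.85]
```

View pics/s20c.png

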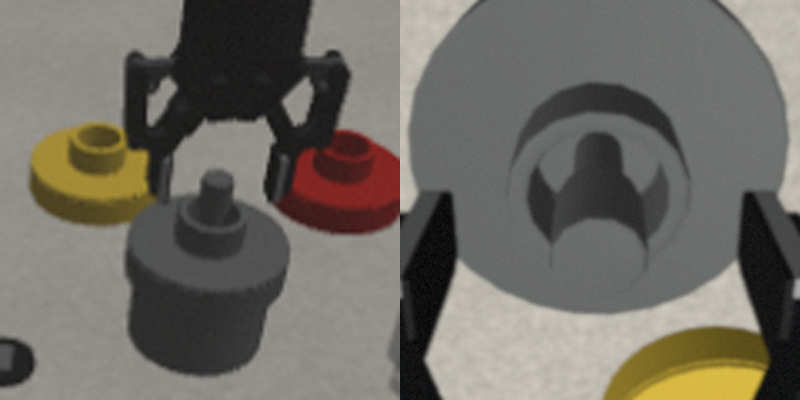

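play_rows(
  increments=[
    [[0.45,0,0,0,0,0,0],[0.45,0,0,0,0,0,0],[0.45,0,0,0,0,0,0]],
  ],
  newtons=60,
)

```text
time: 16.67
eef_pos: [478.1, 256.9, 287.2]
tcp_rot: [0.707, 0.0, -0.707, -0.0]
force: [-0.4, 0.9, 0.1]
finger_gap: 38.6
```

```bash
python3 - <<'E'
from h import *
rep();c=cap("wrist","w21");s=cap("scene")
cv2.imwrite("pics/s21c.png",np.hstack([cv2.resize(s["img"][110:230,345:465],(400,400),interpolation=2),cv2.resize(c["img"][160:360,225:425],(400,400),interpolation=2)])[:,:,::-1])
E
```

```text
t 16.67 tcp [478.1 256.9 287.2] F [-0.4  0.9  0.1] gap 38.6 xyz axes [[0.001, -0.0, -1.0], [0.0, -1.0, 0.0], [-1.0, -0.0, -0.001]] j [0.28 0.47 1.6  0.   1.07 1.85]
```

View pics/s21c.png

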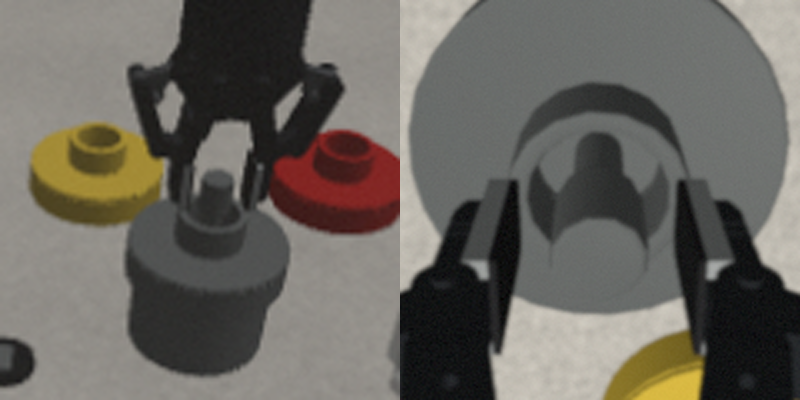

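play_rows(
  increments=[
    [[0.1,0,0,0,0,0,0],[0.1,0,0,0,0,0,0],[0.1,0,0,0,0,0,0],[0.1,0,0,0,0,0,0]],
  ],
  newtons=60,
)

```text
time: 17.1
eef_pos: [478.1, 256.8, 287.1]
tcp_rot: [0.707, -0.0, -0.707, -0.0]
force: [-1.1, -1.8, 4.1]
finger_gap: 20.2
```

```bash
python3 - <<'E'
from h import *
rep();c=cap("wrist","w22");s=cap("scene")
cv2.imwrite("pics/s22c.png",np.hstack([cv2.resize(s["img"][110:230,345:465],(400,400),interpolation=2),cv2.resize(c["img"][160:360,225:425],(400,400),interpolation=2)])[:,:,::-1])
E
```

```text
t 17.1 tcp [478.1 256.8 287.1] F [-1.1 -1.8  4.1] gap 20.2 xyz axes [[0.0, -0.0, -1.0], [-0.0, -1.0, 0.0], [-1.0, 0.0, -0.0]] j [ 0.28  0.47  1.6  -0.    1.07  1.85]
```

View pics/s22c.png

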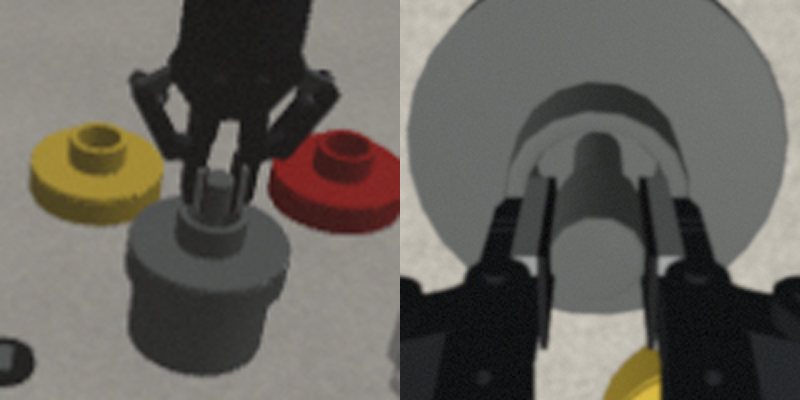

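play_rows(
  increments=[
    [[0.1,0,0,0,0,0,0],[0.1,-0.5,0,0,0,0,0],[0.1,-1.2,0,0,0,0,0],[0.1,-2,0,0,0,0,0],[0.1,-2.8,0,0,0,0,0]],
  ],
)

```text
time: 17.62
eef_pos: [478.0, 256.9, 315.5]
tcp_rot: [-0.707, 0.0, 0.707, 0.0]
force: [0.6, 0.2, -2.5]
finger_gap: 19.8
```

```bash
python3 - <<'E'
from h import *
rep();c=cap("wrist","w22");s=cap("scene")
cv2.imwrite("pics/s23c.png",np.hstack([cv2.resize(s["img"][110:230,345:465],(400,400),interpolation=2),cv2.resize(c["img"][160:360,225:425],(400,400),interpolation=2)])[:,:,::-1])
E
```

```text
t 17.62 tcp [478.  256.9 315.5] F [ 0.6  0.2 -2.5] gap 19.8 xyz axes [[-0.0, -0.0, -1.0], [0.0, -1.0, 0.0], [-1.0, -0.0, 0.0]] j [0.28 0.44 1.57 0.   1.14 1.85]
```

View pics/s23c.png

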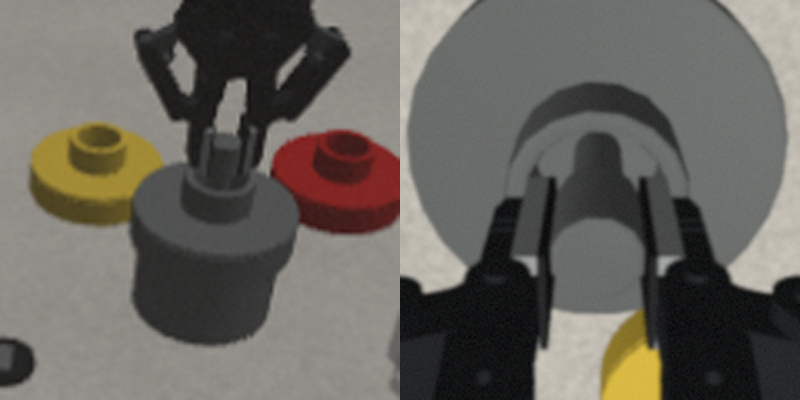

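```bash
cat >> h.py <<'E'
def camat(pos,Rt):   # wrist cam dict moved to another tool pose
    c=manip.capture("wrist"); s,R=st(); 
    o=R.T@(-c["R"].T@c["t"]-s["eef_pos"]); A=R.T@c["R"].T
    Rc=(Rt@A).T; d=dict(c); d["R"]=Rc; d["t"]=-Rc@(Rt@o+np.array(pos)); return d
E
python3 - <<'E'
from h import *
Rt=np.array([[0,0,-1.],[0,-1,0],[-1,0,0]])
c=camat([531.6,-7.3,333.4],Rt)
K=lambda u,v,z: onz(c,235+(u-400)/2.5,120+v/2.5,z)[:2]
foot=[(476,155),(490,95),(530,45),(620,18),(700,40),(750,95),(767,150),(755,210),(725,255),(490,220),(520,260)]
rim=[(505,165),(530,110),(575,80),(622,72),(670,82),(715,115),(737,160)]
for k in (0,5): print(k,"foot",circ([K(u,v,18-k) for u,v in foot]),"midrim",circ([K(u,v,66-k) for u,v in [(536,200),(555,160),(585,137),(622,128),(660,137),(690,160),(708,200)]]),"small rim",circ([K(u,v,90-k) for u,v in [(558,230),(575,195),(620,174),(665,195),(682,230),(665,268),(620,284),(578,268)]]))
E
```

```text
0 foot (array([532.07061674,  -8.03542614]), np.float64(53.6158988781601)) midrim (array([530.14148066,  -8.64766791]), np.float64(27.011469004974185)) small rim (array([533.19307934,  -8.09652761]), np.float64(16.871671186712245))
5 foot (array([530.65261423,  -8.03196   ]), np.float64(54.55656056866986)) midrim (array([528.39557532,  -8.65641676]), np.float64(27.581354450064183)) small rim (array([531.32208037,  -8.09332413]), np.float64(17.267737769772452))
```

play_rows(
  increments=[
    [[0.1,-1.5,0,0,0,0,0],[0.1,-3.5,0,0,0,0,0],[0.1,-5.5,0,0,0,0,0],[0.1,-7.5,0,0,0,0,0],[0.1,-8.2,0,0,0,0,0]],
  ],
)

```text
time: 18.18
eef_pos: [478.1, 256.9, 399.2]
tcp_rot: [0.708, 0.0, -0.706, -0.0]
force: [-0.8, -0.5, -3.4]
finger_gap: 20.1
```

play_rows(
  increments=[
    [[0.1,0,1,-0.2,0,0,0],[0.1,0,3,-0.6,0,0,0],[0.1,0,5.5,-1.1,0,0,0],[0.1,0,8,-1.6,0,0,0],[0.1,0,10.5,-2.1,0,0,0]],
  ],
)

```text
time: 18.6
eef_pos: [499.0, 150.1, 395.0]
tcp_rot: [-0.706, 0.0, 0.708, -0.0]
force: [0.2, 0.5, -3.1]
finger_gap: 20.2
```

play_rows(
  increments=[
    [[0.1,0,2.5,-0.5,0,0,0],[0.1,0,5,-1,0,0,0],[0.1,0,7.5,-1.5,0,0,0],[0.1,0,10,-2,0,0,0],[0.1,0,12,-2.4,0,0,0]],
  ],
)

```text
time: 19.02
eef_pos: [522.9, 29.4, 395.0]
tcp_rot: [-0.706, 0.0, 0.708, 0.0]
force: [-0.6, -0.0, -3.0]
finger_gap: 19.7
```

play_rows(
  increments=[
    [[0.1,0,1,-0.2,0,0,0],[0.1,0,1.5,-0.3,0,0,0],[0.1,0,1.5,-0.3,0,0,0],[0.1,0,1.5,-0.3,0,0,0]],
  ],
)

```text
time: 19.35
eef_pos: [525.8, 17.4, 396.3]
tcp_rot: [-0.707, -0.0, 0.707, 0.0]
force: [-0.4, 0.7, -2.5]
finger_gap: 20.0
```

```bash
python3 - <<'E'
from h import *
rep();print(to(530.5,-7.3,399));c=cap("wrist","w24");s=cap("scene","s24");t=cap("top","t24")
cv2.imwrite("pics/s24c.png",np.hstack([cv2.resize(s["img"][110:250,225:365],(400,400),interpolation=2),cv2.resize(c["img"][160:360,225:425],(400,400),interpolation=2)])[:,:,::-1])
E
```

```text
t 19.35 tcp [525.8  17.4 396.3] F [-0.4  0.7 -2.5] gap 20.0 xyz axes [[-0.001, 0.0, -1.0], [0.001, -1.0, -0.0], [-1.0, -0.001, 0.001]] j [-0.19  0.32  1.51  0.    1.31  1.38]
[-0.27  2.46 -0.47]
```

View pics/s24c.png

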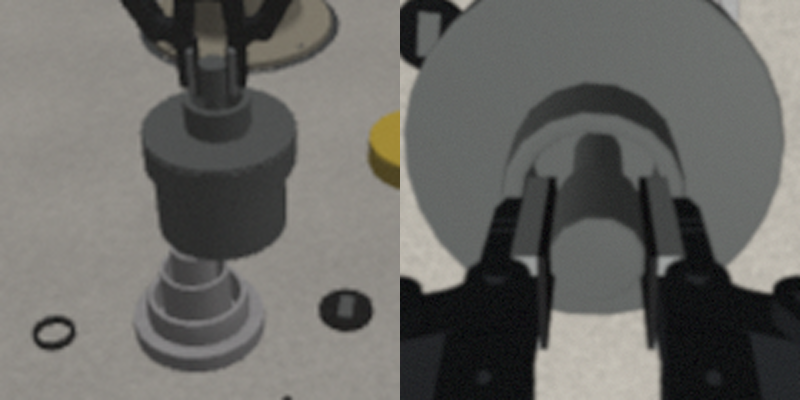

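play_rows(
  increments=[
    [[0.1,0,1,-0.2,0,0,0],[0.1,0,2,-0.4,0,0,0],[0.1,0,2.5,-0.5,0,0,0],[0.1,0,2.5,-0.5,0,0,0],[0.1,0,2.5,-0.5,0,0,0]],
  ],
)

```text
time: 19.92
eef_pos: [531.0, -8.7, 396.7]
tcp_rot: [-0.707, 0.0, 0.707, 0.0]
force: [-0.4, -0.5, -2.4]
finger_gap: 20.1
```

play_rows(
  increments=[
    [[0.1,0,0,0,0,0,0],[0.1,0,0,0,0,0,0]],
  ],
)

```text
time: 20.08
eef_pos: [530.9, -8.0, 396.8]
tcp_rot: [0.707, 0.0, -0.707, -0.0]
force: [0.2, -0.3, -3.3]
finger_gap: 20.2
```

```bash
python3 - <<'E'
from h import *
rep();print(to(530.5,-7.3,399));c=cap("wrist","w25");s=cap("scene","s25");t=cap("top","t25")
cv2.imwrite("pics/s25c.png",np.hstack([cv2.resize(s["img"][120:240,235:355],(400,400),interpolation=2),cv2.resize(t["img"][130:270,265:405],(400,400),interpolation=2)])[:,:,::-1])
E
```

```text
t 20.08 tcp [530.9  -8.  396.8] F [ 0.2 -0.3 -3.3] gap 20.2 xyz axes [[0.0, -0.0, -1.0], [0.0, -1.0, 0.0], [-1.0, -0.0, -0.0]] j [-0.24  0.33  1.49  0.    1.32  1.33]
[-0.22 -0.07  0.04]
```

View pics/s25c.png

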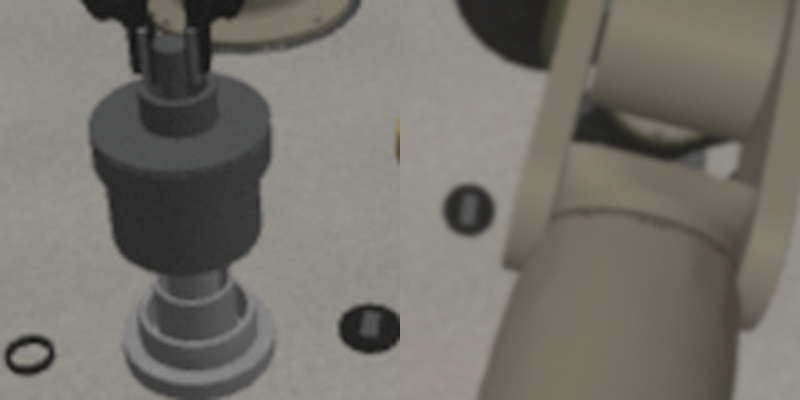

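```bash
python3 - <<'E'
from h import *
s=cap("scene")
print("lid skirt mid", proj(s,(530,-8,120)),"keeper",proj(s,(530,-8,14)))
f=400/120
yat=lambda u,z,x=530: min(((abs(proj(s,(x,y,z))[0]-u)),y) for y in np.arange(-25,15,.2))[1]
print("lid y",yat(290.65,125),"keeper y",yat(294.85,14))
for y in (0,):
  print("front edge lid: x+49 z110",proj(s,(579,-8,109)),"measured v",120+272/f)
  print("foot front x+54 z18",proj(s,(583.5,-8,18)),"z0",proj(s,(583.5,-8,0)),"measured z18 v",120+376/f,)
E
```

```text
lid skirt mid (np.float64(290.2253648899471), np.float64(183.84149927040397)) keeper (np.float64(293.7161879648069), np.float64(219.26232463389073))
lid y -6.600000000000065 keeper y -5.40000000000007
front edge lid: x+49 z110 (np.float64(288.67904659204436), np.float64(202.38342718548043)) measured v 201.6
foot front x+54 z18 (np.float64(291.7832733737725), np.float64(234.36008063226012)) z0 (np.float64(292.3800592787077), np.float64(239.8832212289154)) measured z18 v 232.8
```

play_rows(
  increments=[
    [[0.1,1,-0.1,0,0,0,0],[0.1,2.5,-0.1,0,0,0,0],[0.1,4,-0.1,0,0,0,0],[0.1,5.3,-0.1,0,0,0,0],[0.1,6,-0.1,0,0,0,0]],
  ],
)

```text
time: 20.7
eef_pos: [530.6, -7.0, 334.6]
tcp_rot: [-0.706, -0.0, 0.708, 0.0]
force: [0.1, -0.6, -2.9]
finger_gap: 20.1
```

play_rows(
  increments=[
    [[0.1,0,0,0,0,0,0],[0.1,0,0,0,0,0,0]],
  ],
)

```text
time: 20.87
eef_pos: [531.0, -7.1, 336.7]
tcp_rot: [-0.707, 0.0, 0.707, 0.0]
force: [-0.4, 0.4, -2.5]
finger_gap: 20.2
```

```bash
python3 - <<'E'
from h import *
rep();c=cap("wrist","w26");s=cap("scene","s26");t=cap("top","t26")
cv2.imwrite("pics/s26c.png",np.hstack([cv2.resize(s["img"][150:250,245:345],(400,400),interpolation=2),cv2.resize(c["img"][100:300,225:425],(400,400),interpolation=2)])[:,:,::-1])
E
```

```text
t 20.87 tcp [531.   -7.1 336.7] F [-0.4  0.4 -2.5] gap 20.2 xyz axes [[-0.0, -0.0, -1.0], [0.0, -1.0, 0.0], [-1.0, -0.0, 0.0]] j [-0.23  0.39  1.58  0.    1.18  1.34]
```

View pics/s26c.png

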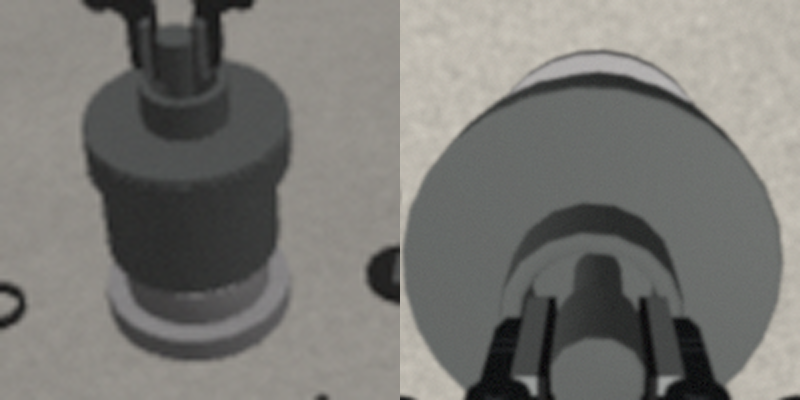

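play_rows(
  increments=[
    [[0.1,0.4,0,0,0,0,0],[0.1,0.8,0,0,0,0,0],[0.1,1.2,0,0,0,0,0],[0.1,1.5,0,0,0,0,0],[0.1,1.5,0,0,0,0,0]],
  ],
)

```text
time: 21.43
eef_pos: [530.9, -7.2, 320.9]
tcp_rot: [-0.707, -0.0, 0.708, 0.0]
force: [0.3, -0.6, -2.7]
finger_gap: 20.1
```

```bash
python3 - <<'E'
from h import *
rep();c=cap("wrist","w27");s=cap("scene","s27");t=cap("top","t27")
cv2.imwrite("pics/s27c.png",np.hstack([cv2.resize(s["img"][150:250,245:345],(400,400),interpolation=2),cv2.resize(c["img"][100:300,225:425],(400,400),interpolation=2)])[:,:,::-1])
E
```

```text
t 21.43 tcp [530.9  -7.2 320.9] F [ 0.3 -0.6 -2.7] gap 20.1 xyz axes [[-0.001, -0.0, -1.0], [0.0, -1.0, 0.0], [-1.0, -0.0, 0.001]] j [-0.23  0.41  1.6  -0.    1.14  1.34]
```

View pics/s27c.png

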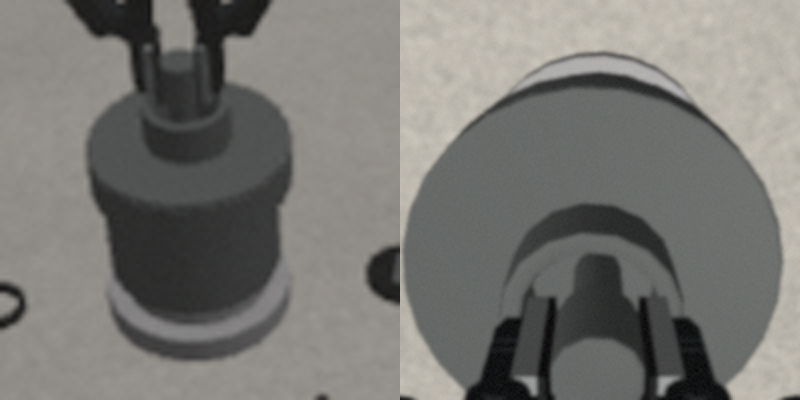

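The skirt has gone over the neck without touching it. I'll go down slowly to the shoulder.

play_rows(
  increments=[
    [[0.1,0.3,0,0,0,0,0],[0.1,0.6,0,0,0,0,0],[0.1,0.9,0,0,0,0,0],[0.1,1.2,0,0,0,0,0],[0.1,1.2,0,0,0,0,0]],
  ],
)

```text
time: 22.0
eef_pos: [530.9, -7.2, 309.0]
tcp_rot: [-0.707, -0.0, 0.708, 0.0]
force: [0.8, 0.2, -2.7]
finger_gap: 19.8
```

play_rows(
  increments=[
    [[0.1,0.1,0,0,0,0,0],[0.1,0.2,0,0,0,0,0],[0.1,0.2,0,0,0,0,0]],
  ],
)

```text
time: 22.25
eef_pos: [531.0, -7.2, 307.7]
tcp_rot: [-0.707, 0.0, 0.707, 0.0]
force: [0.1, -0.1, -2.7]
finger_gap: 20.1
```

play_rows(
  increments=[
    [[0.1,0.1,0,0,0,0,0],[0.1,0.15,0,0,0,0,0],[0.1,0.15,0,0,0,0,0],[0.1,0.15,0,0,0,0,0]],
  ],
)

```text
time: 22.58
eef_pos: [531.0, -7.2, 306.3]
tcp_rot: [0.707, -0.0, -0.707, -0.0]
force: [0.6, -0.1, -2.3]
finger_gap: 19.9
```

play_rows(
  increments=[
    [[0.1,0.05,0,0,0,0,0],[0.1,0.1,0,0,0,0,0],[0.1,0.1,0,0,0,0,0]],
  ],
)

```text
time: 22.83
eef_pos: [531.0, -7.2, 305.2]
tcp_rot: [-0.707, 0.0, 0.707, 0.0]
force: [-0.1, -0.7, -3.6]
finger_gap: 19.7
```

play_rows(
  increments=[
    [[0.1,0.05,0,0,0,0,0],[0.1,0.05,0,0,0,0,0],[0.1,0.05,0,0,0,0,0]],
  ],
)

```text
time: 23.08
eef_pos: [531.0, -7.2, 305.1]
tcp_rot: [0.707, -0.0, -0.707, 0.0]
force: [-1.4, -0.7, 1.5]
finger_gap: 20.1
```

play_rows(
  increments=[
    [[0.3,0,0,0,0,0,0],[0.6,0,0,0,0,0,0],[0.8,0,0,0,0,0,0],[0.8,0,0,0,0,0,0],[0.8,0,0,0,0,0,0]],
  ],
)

```text
time: 23.5
eef_pos: [531.0, -7.2, 304.8]
tcp_rot: [0.707, -0.0, -0.707, -0.0]
force: [-0.7, -0.2, 0.5]
finger_gap: 68.3
```

```bash
python3 - <<'E'
from h import *
rep();c=cap("wrist","w28");s=cap("scene","s28");t=cap("top","t28")
cv2.imwrite("pics/s28c.png",np.hstack([cv2.resize(s["img"][150:250,245:345],(400,400),interpolation=2),cv2.resize(c["img"][100:300,225:425],(400,400),interpolation=2)])[:,:,::-1])
E
```

```text
t 23.5 tcp [531.   -7.2 304.8] F [-0.7 -0.2  0.5] gap 68.3 xyz axes [[0.0, -0.0, -1.0], [0.0, -1.0, 0.0], [-1.0, -0.0, -0.0]] j [-0.23  0.43  1.61  0.    1.1   1.34]
```

View pics/s28c.png

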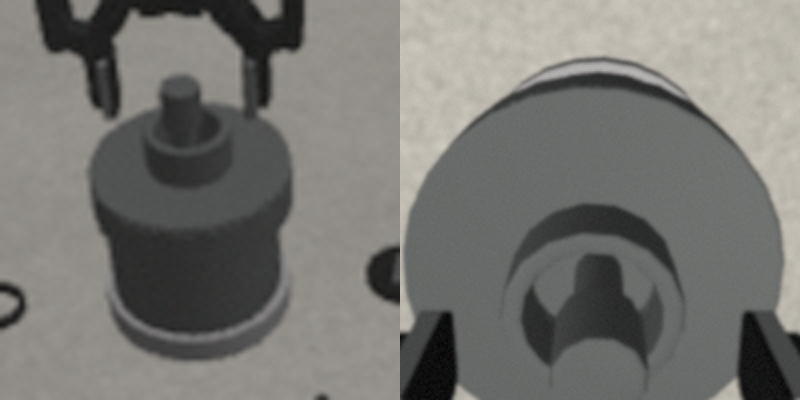

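play_rows(
  increments=[
    [[0.8,0.5,-0.15,0,0,0,0],[0.8,1.2,-0.15,0,0,0,0],[0.8,1.9,-0.15,0,0,0,0],[0.8,2.5,-0.15,0,0,0,0],[0.8,2.5,-0.15,0,0,0,0]],
  ],
)

```text
time: 24.07
eef_pos: [530.7, -5.6, 278.1]
tcp_rot: [-0.706, -0.0, 0.708, 0.0]
force: [-0.2, 0.4, -0.2]
finger_gap: 68.3
```

```bash
python3 - <<'E'
from h import *
rep();c=cap("wrist","w29");s=cap("scene","s29");t=cap("top","t29")
cv2.imwrite("pics/s29c.png",np.hstack([cv2.resize(s["img"][150:250,245:345],(400,400),interpolation=2),cv2.resize(c["img"][180:380,225:425],(400,400),interpolation=2)])[:,:,::-1])
E
```

```text
t 24.07 tcp [530.7  -5.6 278.1] F [-0.2  0.4 -0.2] gap 68.3 xyz axes [[-0.003, -0.0, -1.0], [0.001, -1.0, 0.0], [-1.0, -0.001, 0.003]] j [-0.23  0.46  1.64 -0.    1.04  1.34]
```

View pics/s29c.png

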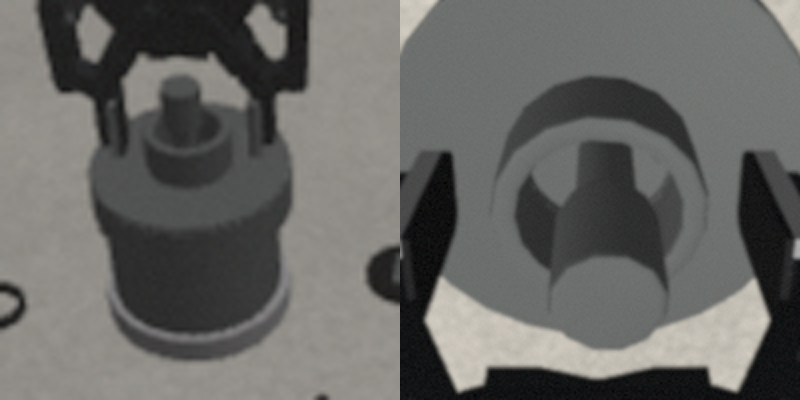

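play_rows(
  increments=[
    [[0.8,0.25,0,0,0,0,0],[0.8,0.25,0,0,0,0,0],[0.5,0.25,0,0,0,0,0],[0.4,0.25,0,0,0,0,0],[0.4,0.25,0,0,0,0,0]],
  ],
  newtons=40,
)

```text
time: 24.63
eef_pos: [531.1, -5.7, 277.7]
tcp_rot: [0.707, -0.0, -0.707, -0.0]
force: [-1.1, 0.2, 4.3]
finger_gap: 47.5
```

play_rows(
  increments=[
    [[0.4,0,0,0,0,0,0],[0.4,0,0,0,0,0,0],[0.4,0,0,0,0,0,0]],
  ],
)

```text
time: 24.88
eef_pos: [531.1, -5.7, 277.7]
tcp_rot: [0.707, -0.0, -0.707, 0.0]
force: [-1.3, 0.6, 5.1]
finger_gap: 47.6
```

```bash
python3 - <<'E'
from h import *
rep();c=cap("wrist","w30");s=cap("scene","s30");t=cap("top","t30")
cv2.imwrite("pics/s30c.png",np.hstack([cv2.resize(s["img"][150:250,245:345],(400,400),interpolation=2),cv2.resize(c["img"][180:380,225:425],(400,400),interpolation=2)])[:,:,::-1])
E
```

```text
t 24.88 tcp [531.1  -5.7 277.7] F [-1.3  0.6  5.1] gap 47.6 xyz axes [[0.001, -0.0, -1.0], [-0.0, -1.0, 0.0], [-1.0, 0.0, -0.001]] j [-0.23  0.46  1.64 -0.    1.04  1.34]
```

View pics/s30c.png

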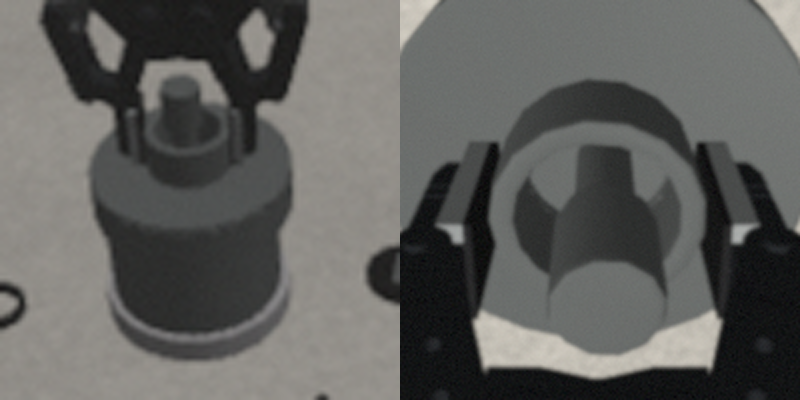

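play_rows(
  increments=[
    [[0.4,-0.3,0,0,0,0,0],[0.4,-0.8,0,0,0,0,0],[0.4,-1.4,0,0,0,0,0],[0.4,-2,0,0,0,0,0],[0.4,-2.6,0,0,0,0,0]],
  ],
)

```text
time: 25.45
eef_pos: [531.0, -5.6, 304.0]
tcp_rot: [0.707, -0.0, -0.707, -0.0]
force: [0.9, -1.3, -0.6]
finger_gap: 47.3
```

```bash
python3 - <<'E'
from h import *
rep();c=cap("wrist","w31");s=cap("scene","s31")
cv2.imwrite("pics/s31c.png",np.hstack([cv2.resize(s["img"][150:250,245:345],(400,400),interpolation=2),cv2.resize(c["img"][180:380,225:425],(400,400),interpolation=2)])[:,:,::-1])
E
```

```text
t 25.45 tcp [531.   -5.6 304. ] F [ 0.9 -1.3 -0.6] gap 47.3 xyz axes [[0.0, -0.0, -1.0], [0.0, -1.0, 0.0], [-1.0, -0.0, -0.0]] j [-0.23  0.43  1.62  0.    1.1   1.34]
```

View pics/s31c.png

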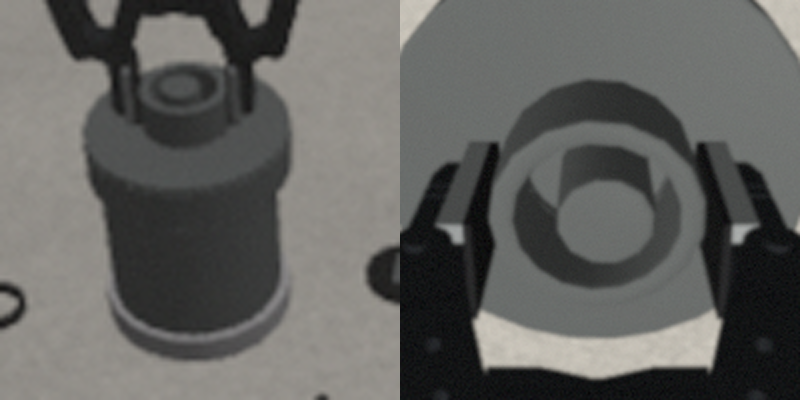

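play_rows(
  increments=[
    [[0.4,-1,0,0,0,0,0],[0.4,-2.2,0,0,0,0,0],[0.4,-3.4,0,0,0,0,0],[0.4,-4.6,0,0,0,0,0],[0.4,-5.8,0,0,0,0,0]],
  ],
)

```text
time: 25.97
eef_pos: [530.9, -5.6, 362.3]
tcp_rot: [-0.707, 0.0, 0.707, 0.0]
force: [1.0, 0.5, -1.2]
finger_gap: 47.6
```

play_rows(
  increments=[
    [[0.4,-1.2,0,0,0,0,0],[0.4,-1.8,0,0,0,0,0],[0.4,-2,0,0,0,0,0],[0.4,-2,0,0,0,0,0],[0.4,-2,0,0,0,0,0]],
  ],
)

```text
time: 26.38
eef_pos: [530.9, -5.7, 380.7]
tcp_rot: [-0.707, -0.0, 0.707, 0.0]
force: [0.1, 0.3, -2.1]
finger_gap: 47.7
```

play_rows(
  increments=[
    [[0.4,0,0,0,0,0,0],[0.4,0,0,0,0,0,0],[0.4,0,0,0,0,0,0],[0.4,0,0,0,0,0,0],[0.4,0,0,0,0,0,0]],
  ],
)

```text
time: 26.8
eef_pos: [531.0, -5.7, 381.2]
tcp_rot: [-0.707, 0.0, 0.707, 0.0]
force: [-0.1, -0.6, -1.3]
finger_gap: 47.6
```

```bash
python3 - <<'E'
from h import *
rep();c=cap("wrist","w32");s=cap("scene","s32")
cv2.imwrite("pics/s32c.png",np.hstack([cv2.resize(s["img"][100:250,220:370],(400,400),interpolation=2),cv2.resize(c["img"][180:380,225:425],(400,400),interpolation=2)])[:,:,::-1])
E
```

```text
t 26.8 tcp [531.   -5.7 381.2] F [-0.1 -0.6 -1.3] gap 47.6 xyz axes [[-0.0, -0.0, -1.0], [0.0, -1.0, 0.0], [-1.0, -0.0, 0.0]] j [-0.23  0.35  1.52  0.    1.28  1.34]
```

View pics/s32c.png

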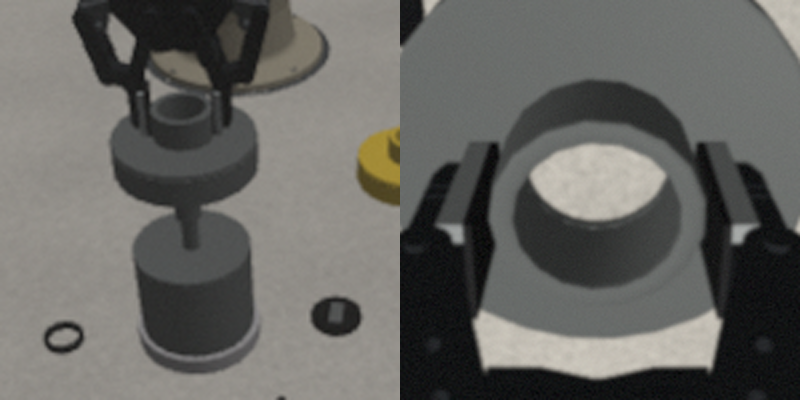

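```bash
python3 - <<'E'
from h import *
s=cap("scene")
f=150/400
for nm,u,v,z in [("inner skirt bottom-mid",196,330,20),("foot mid",199,345,9)]: print(nm,onz(s,220+u*f,100+v*f,z).round(1))
rep(); print(manip.close_job())
E
```

```text
inner skirt bottom-mid [551.4  -6.4  20. ]
foot mid [558.7  -4.1   9. ]
t 26.95 tcp [531.   -5.7 381.3] F [-0.3  0.6 -1. ] gap 47.5 xyz axes [[0.0, -0.0, -1.0], [0.0, -1.0, 0.0], [-1.0, -0.0, -0.0]] j [-0.23  0.34  1.52  0.    1.28  1.34]
the job is handed in; nothing more can be done
None
```

I packed both cups into the keeper and seated the nested lids on it. I then lifted the outer lid off by its collar, and the arm is still holding it up. The job was handed in at about 27 s of the 72 s allowed, and it reported no verdict.

**Last checks:**
- **Outer lid:** it was lifted about 103 mm, so its skirt is about 161 mm above the inner lid's lower edge; 138 mm was needed. The grip gap was steady at 47.6 mm, and the wrist force of about 1.2 N downward matches its 120 g.
- **Inner lid:** it looks seated and level on the shoulder. In the wrist picture the held collar shows only table through it, so the knob is clear.
- **Cups:** they were last seen nested and centred within about 1 to 3 mm, before the lids covered them. The lids then went down without any unexpected contact.
- **Bystanders:** the lens cap and ring look unmoved in the pictures.

**Disagreements:** the cameras differed by up to about 7 mm for the cups and keeper, and more for the lids. Circles measured from the wrist camera came out 2 to 5 % too small. I therefore relied on wrist-camera differences, assuming about 5 mm of height error, and felt for contact at each placement. The last scene check put the inner lid about 2 mm to one side of the keeper, which is within that picture's accuracy.

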